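# Restack the boards of an injector tester and hold its lid at 60 degrees

## Task

Rebuild the stack inside the open red injector tester: lay the orange insulating sheet flat on the lower board's white spacers, between the four white corner guides, then set the green driver board, components up, on top of it between the same guides; lower both in, do not drop them. Then swing the tester's lid over from where it leans to 60 degrees open (0 is shut) and finish the program still holding it there in the gripper, so that I can plug in its short display lead. Never let the lid fall, and leave the injectors, couplings, screw dish and screwdriver where they are.

Things in the scene. Friction and masses are not known exactly. Their poses are not given: they have to be found in the camera images.
- nest (a point): Centre of the place for the stack, at the top of the four white spacers (24 mm above the bench). Axes as the tester's: y is the stack's long direction, x points to the hinge side, z up. Four white L-shaped corner guides rise to 36 mm above this point, the top 10 mm flared outwards, and leave 5 mm of play on every side of the sheet and board (room 170 mm along y, 74 mm along x).
- sheet_center (a point): Centre of the insulating sheet: flat, rigid, orange, 160 x 64 x 5 mm, about 90 g; x along its 160 mm, y along its 64 mm, z up. It starts on a fixed grey foam block (130 x 38 x 22 mm) and overhangs it by about 13 mm on the long sides, so it can be taken across its 64 mm. Either end may go either way.
- board_center (a point): Centre of the green driver board's plate, 160 x 64 x 6 mm, about 170 g; x along the 160 mm, y along the 64 mm, z up. It stands on four white feet 10 mm high, so this point is 13 mm above what they stand on. Components rise to 21 mm above this point and keep 10 mm from the long edges; take it by these edges, across the 64 mm. Either end may go either way.
- lid_hinge (a point): Middle of the lid's hinge line, on the rear top edge of the tester's box, 55 mm above the bench. The hinge line is level, along the tester's y axis.
- lid_handle (a point): Middle of the lid's black handle bar: round, 12 mm thick, 120 mm long, parallel to the hinge line, 240 mm from it. The bar stands 40 mm out from the lid's free edge (34 mm free gap). It turns with the lid.
- lid (a joint): Lid angle in rad: 0 shut, growing as it opens; it leans on its stop at 2.0 (115 degrees). Red shell 300 x 200 x 26 mm, about 0.6 kg, free-running hinge: below about 80 degrees it falls shut if let go, above that back on its stop. At angle a the handle bar lies 240 cos a - 12 sin a mm level from the hinge line towards the tester's -x and 240 sin a + 12 cos a mm above it.
- injector_a: Bystander: steel diesel injector lying on the bench, about 190 mm long.
- injector_b: Bystander: a second such injector.
- coupling_a: Bystander: turned steel coupling standing on its flange, 60 mm across, 55 mm high.
- coupling_b: Bystander: a second such coupling.
- screw_dish: Bystander: shallow steel dish, 90 mm across.
- screwdriver: Bystander: screwdriver with a yellow handle, 190 mm long.
- tester: Red steel box fixed to the bench, 200 mm (x) by 300 mm (y), walls 55 mm high and 4 mm thick; origin at the centre of its underside, x points level to the hinge side, z up. The nest lies in it at x = -20 mm. At the nest's mid-length the fingers find open space within 70 mm either side of its centre line, down to the lower board, 14 mm below the spacer tops.
Things that resemble listed ones, but are neither listed nor needed, are in the scene too. Of the things shaped like the part that bears sheet_center, the orange one is meant.

How it is judged:
On the way, in this order (a step that is already met when the one before it is completed fails the run):
1. the sheet lies flat on the spacers between the guides, released (horizontal distance between sheet_center and nest below 0.009 m and z of sheet_center in the frame of nest between -0.0005 and 0.0055 m and angle between sheet_center's own z axis and vertical below 0.05 rad and angle between the x axis of sheet_center and the y axis of nest, either way round below 0.1 rad and contact force between the fingers and sheet below 0.05 N), for 0.2 s.
2. the board stands on the sheet between the guides, components up, released (all of step 1 and horizontal distance between board_center and nest below 0.009 m and z of board_center in the frame of nest between 0.015 and 0.021 m and angle between board_center's own z axis and vertical below 0.05 rad and angle between the x axis of board_center and the y axis of nest, either way round below 0.1 rad and contact force between the fingers and board below 0.05 N and contact force between board and sheet above 0.3 N), for 0.2 s.
At the end, for the whole second after the job is handed in: The lid is held still by the fingers, and by nothing else, at 60 degrees open, give or take 5 degrees; below it the sheet lies flat on the spacers and the board stands on the sheet, components up, both within 9 mm of the nest's centre, 3 mm of their height and about 6 degrees of its long direction (all of step 1 and value of joint lid between 0.96 and 1.134 rad and velocity of joint lid between -0.05 and 0.05 rad/s and contact force between the fingers and lid above 0.3 N and contact force between each of lid, the fingers and board below 0.05 N and contact force between lid and sheet below 0.05 N and horizontal distance between board_center and nest below 0.009 m and z of board_center in the frame of nest between 0.015 and 0.021 m and angle between board_center's own z axis and vertical below 0.05 rad and angle between the x axis of board_center and the y axis of nest, either way round below 0.1 rad and linear speed of each of board, sheet below 0.02 m/s); the arm keeps its last pose, push and grip.
It fails at once if the lid falls: it goes below 35 degrees open (value of joint lid below 0.61 rad).
It fails at once if the sheet or the board is dropped or thrown: faster than 0.5 m/s while not in the fingers ((contact force between the fingers and sheet below 0.05 N and linear speed of sheet above 0.5 m/s) or (contact force between the fingers and board below 0.05 N and linear speed of board above 0.5 m/s)).
It fails at once if an injector, a coupling, the screw dish or the screwdriver is moved by more than 30 mm (distance of any of injector_a, injector_b, coupling_a, coupling_b, screw_dish, screwdriver from where it was at the start of the episode above 0.03 m).
It also fails if it takes over 72 s, if anything falls off the work surface, if the arm or the gripper's body presses on something with over 40 N, if the wrist force passes 120 N, or if a joint passes its speed limit or range.

## Robot

A 6-joint arm with a two-finger parallel gripper is mounted at the origin on the work surface. World frame = base frame: x ahead of the robot, y to its left, z up, the work surface at z = 0. Lengths are in m, angles in rad, forces in N, time in s.
With the tool pointing down it reaches from about 0.425 to 0.95 m from the base axis. Payload 3.5 kg.
Tool frame: the origin (TCP) lies between the finger pads; the fingertips stand 14 mm ahead of it and the grasp point (between the pads) lies 5 mm behind it; z points along the fingers, y is the direction in which the jaws open and shut (so a half turn about z gives the same grasp; the last joint's range is limited). The gripper opens to 85 mm and grips with 20 to 120 N. Pads are 22 mm wide; open, the fingers measure 114 mm over their backs; the gripper's body (76 mm by 85 mm) begins 54 mm behind the grasp point. The pads swing forward as they close: fully open they stand 13 mm farther back than shut.
Start: joints at [-1.405, 0.286, 1.577, -0, 1.279, -0.15], TCP at [0.21, -0.642, 0.245] pointing down, gripper open.
Joint ranges: [-2.77, 2.77], [-0.9, 2.22], [0.21, 2.48], [-1.53, 4.67], [0.24, 2.81], [-2.84, 2.84]. Speed limits (rad/s): [2.79, 2.79, 3.14, 3.14, 3.14, 3.14].

## Interface

Orientations are given as a unit quaternion [x, y, z, w].
In Python, from plant import ctrl gives the robot as it stands. The module is installed in compiled form; this text tells all that it offers.
- The arm moves only by the tool servo_tool, never from a script. Its argument "increments" is text: rows parted by semicolons, each of 7 numbers parted by spaces: the turn, a rotation vector about the tool's x, y, z in rad, then the shift along the tool's x, y, z in cm, then the finger opening in cm, from 0 to 8.54. In form: ax ay az dx dy dz claw; .... A call has 1 to 10 rows; each row is the pose to reach, as a shift and turn from the pose commanded when the call began, along the tool's axes at that moment; what a row does not reach only later rows make up. A row lasts 1/12 s, in which the tool goes at most 41.7 mm and 7.16 degrees, less where a joint would pass 70% of its speed; a pose out of reach is approached as far as the arm can. A call with a gripper value outside its range is refused whole. The fingers move at their own pace and stop on an object; "grip_force" is the grip in N (left out, the last holds). Time passes only in rows, so rows that repeat a pose let the fingers close. It gives the time, the measured TCP pose, the force and the opening at its end, in the units of the state.
- ctrl.get_state(): the state, without advancing time (a new reading comes with each control period).
- ctrl.read_camera(name): name is "scene" or "top" or "wrist"; returns (picture, depth): 420x560x3 uint8, red, green, blue; 420x560 float32, m along the optical axis (not along the pixel's ray), 0 where there is no reading.
- ctrl.camera_info(name): a dict with "camera_matrix" (3x3 intrinsics, pixels), "D" ([k1, k2, p1, p2, k3] as OpenCV has them; the pictures are not rectified), "world_to_cam" (4x4, takes a point from world to camera coordinates). Camera axes: x right, y down, z forward; pixel columns grow to the right and rows downward; lengths in m; the calibration is good to about 2 mm. A picture is of the moment at which its call begins: read the wrist's pose just before it. camera_info takes no time and is no camera call; for the wrist camera it gives the pose at the moment of the call.
- ctrl.sign_off(): hands the job in, once; it reports no verdict.
The state is a dict: "time": time; "qpos": joint angles; "dq": joint speeds; "joint_efforts": joint torques, N m; "eef_pos": TCP position; "tcp_rot": TCP orientation; "contact_force": force on the tool from outside, world axes, zero at the start; "wrist_torque": the same for the moment, N m; "opening": opening from 0.0 (shut) to 1.0 (fully open).
Only numpy, scipy, OpenCV 4.12 (cv2) and the standard library are available. Lean on these libraries where they do the work, as an engineer would, in place of code of your own. Each camera call takes 0.05 s, during which the arm holds its last target.

## Working session

There is one attempt and no reset: what is moved stays moved. The work goes in short steps, Python scripts to look and compute and a tool call to move; the robot and the scene stay as the last step left them, time stands still between calls to the robot, and variables do not carry over. Pictures are saved under pics/ and viewed, and the job is handed in when it is done.

Besides the shell and the picture viewer there is one more tool, called as name(argument=value, ...) on one line, values as JSON. servo_tool: Moves the arm, as the interface text tells. Its arguments: {"type":"object","properties":{"increments":{"type":"string"},"grip_force":{"type":"number"}},"required":["increments"]}

```bash
mkdir -p pics; ls; python3 - <<'E'
from plant import ctrl
import cv2,numpy as np
s=ctrl.get_state();print({k:np.round(v,3) for k,v in s.items()})
for n in ["scene","top"]:
    im,d=ctrl.read_camera(n);cv2.imwrite(f"pics/{n}0.png",im[:,:,::-1]);np.savez(f"{n}0.npz",im=im,d=d)
    i=ctrl.camera_info(n);print(n,i)
    np.savez(f"{n}0i.npz",K=i["camera_matrix"],D=i["D"],T=i["world_to_cam"])
E
```

```text
pics
{'time': np.float64(0.0), 'qpos': array([-1.405,  0.287,  1.578, -0.   ,  1.279, -0.15 ]), 'dq': array([ 0.   , -0.   , -0.001,  0.   ,  0.   ,  0.001]), 'joint_efforts': array([-1.0000e-03, -4.0598e+01, -2.9262e+01, -0.0000e+00,  6.0000e-03,
        0.0000e+00]), 'eef_pos': array([ 0.21 , -0.641,  0.244]), 'tcp_rot': array([ 0.988,  0.157, -0.   , -0.001]), 'contact_force': array([-0.861, -0.202,  0.091]), 'wrist_torque': array([-0.008,  0.046,  0.047]), 'opening': np.float64(1.001)}
scene {'camera_matrix': array([[395.03670228,   0.        , 284.68919396],
       [  0.        , 395.03670228, 216.45444638],
       [  0.        ,   0.        ,   1.        ]]), 'D': array([-0.07797865,  0.        ,  0.        ,  0.        ,  0.        ]), 'world_to_cam': array([[ 0.40846253,  0.91276138, -0.00500218, -0.20800484],
       [ 0.78814353, -0.35544951, -0.50247927, -0.40656141],
       [-0.4604217 ,  0.20130152, -0.86457479,  1.34961383],
       [ 0.        ,  0.        ,  0.        ,  1.        ]])}
top {'camera_matrix': array([[458.35421602,   0.        , 278.05883028],
       [  0.        , 458.35421602, 212.727439  ],
       [  0.        ,   0.        ,   1.        ]]), 'D': array([-0.02375551,  0.        ,  0.        ,  0.        ,  0.        ]), 'world_to_cam': array([[-7.60656508e-04, -9.99995546e-01, -2.88602603e-03,
        -3.23844656e-02],
       [-9.79332836e-01,  1.32864321e-03, -2.02250911e-01,
         5.54405001e-01],
       [ 2.02253845e-01,  2.67253659e-03, -9.79329485e-01,
         1.34499243e+00],
       [ 0.00000000e+00,  0.00000000e+00,  0.00000000e+00,
         1.00000000e+00]])}
```

View pics/top0.png

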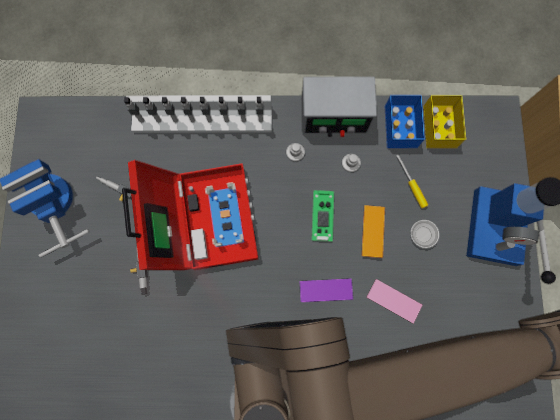

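View pics/scene0.png

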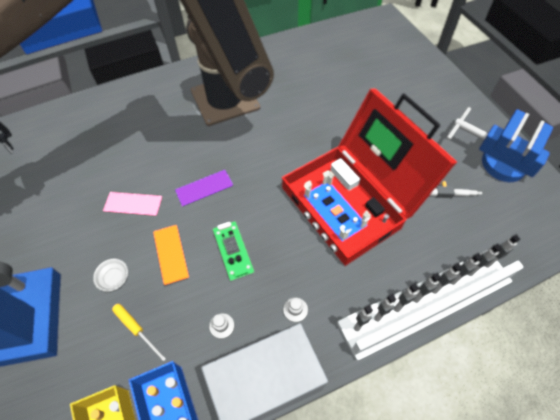

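The top view shows the orange sheet at about (373,232), the green board at about (323,216), the tester nest at about (226,217), and the lid leaning left with its handle bar at about (128,213). The scene view agrees. Next I'll measure these points.

```bash
cat > h.py <<'E'
import numpy as np,cv2
def load(n,t="0"):
    a=np.load(f"{n}{t}.npz");b=np.load(f"{n}{t}i.npz");return a["im"],a["d"],b["K"],b["D"],b["T"]
def ray(p,K,D,T,z):
    p=np.asarray(p,float).reshape(-1,1,2)
    u=cv2.undistortPoints(p,K,D).reshape(-1,2)
    R=T[:3,:3];t=T[:3,3];c=-R.T@t
    dw=np.c_[u,np.ones(len(u))]@R
    return c+dw*((z-c[2])/dw[:,2])[:,None]
def deproj(p,dep,K,D,T):
    p=np.asarray(p,float).reshape(-1,1,2)
    u=cv2.undistortPoints(p,K,D).reshape(-1,2)
    P=np.c_[u,np.ones(len(u))]*np.asarray(dep).reshape(-1,1)
    return (P-T[:3,3])@T[:3,:3]
def rect(mask,K,D,T,z):
    cs,_=cv2.findContours(mask,cv2.RETR_EXTERNAL,cv2.CHAIN_APPROX_NONE)
    out=[]
    for c in cs:
        if cv2.contourArea(c)<60: continue
        w=ray(c.reshape(-1,2),K,D,T,z)[:,:2]
        r=cv2.minAreaRect((w*1000).astype(np.float32))
        out.append((cv2.contourArea(c),c.reshape(-1,2).mean(0).round(1),np.round(r[0],1),np.round(r[1],1),round(r[2],1)))
    return sorted(out,key=lambda o:-o[0])
E
python3 - <<'E'
from h import *
for n in ["top","scene"]:
    im,d,K,D,T=load(n)
    hsv=cv2.cvtColor(im,cv2.COLOR_RGB2HSV)
    def m(lo,hi): return cv2.inRange(hsv,np.array(lo),np.array(hi))
    print(n,"orange");[print(o) for o in rect(m((10,180,150),(20,255,255)),K,D,T,.027)[:3]]
    print("green");[print(o) for o in rect(m((50,120,80),(80,255,255)),K,D,T,.016)[:3]]
    print("blue");[print(o) for o in rect(m((95,120,80),(115,255,255)),K,D,T,.010)[:6]]
    print("red");[print(o) for o in rect(m((0,180,80),(6,255,255)),K,D,T,.055)[:4]]
    print("dep");
    for o in ([(373,232),(323,225),(225,215)] if n=="top" else [(170,250),(236,255)]):
        print(o,deproj(o,d[o[1],o[0]],K,D,T).round(4))
im,d,K,D,T=load("top");cv2.imwrite("pics/z1.png",cv2.resize(im[150:305,90:270,::-1],None,fx=4,fy=4,interpolation=cv2.INTER_CUBIC)[:600])
im,d,K,D,T=load("scene");cv2.imwrite("pics/z2.png",cv2.resize(im[80:270,270:470,::-1],None,fx=3,fy=3,interpolation=cv2.INTER_CUBIC)[:600])
E
```

```text
top orange
(934.0, array([373.1, 231.4]), array([ 502.7, -327.4]), array([ 62.5, 157.8]), 84.7)
green
(861.0, array([322.6, 217.8]), array([ 556. , -173.2]), array([ 64.5, 158.4]), 87.2)
(413.0, array([159.8, 230.3]), array([509.8, 337.1]), array([119.5,  43.2]), 9.7)
blue
(1842.5, array([404. , 121.2]), array([ 874.2, -449.7]), array([183.5, 125.3]), 0.0)
(1717.5, array([494.2, 230.7]), array([ 525.1, -736.2]), array([165.7, 224.8]), 78.7)
(1291.0, array([225.4, 216.8]), array([552.1, 133.4]), array([175.7,  84.4]), 9.7)
(390.0, array([ 31.5, 197.4]), array([615.2, 758.7]), array([ 32.4, 143. ]), 28.1)
(319.0, array([523., 204.]), array([ 601.5, -829.1]), array([100.8, 104.4]), 80.2)
(315.0, array([ 20.5, 172. ]), array([701.2, 804.8]), array([ 28.6, 143.6]), 28.3)
red
(10403.5, array([188.9, 218.5]), array([567.6, 234.6]), array([371.1, 356.1]), 9.5)
dep
(373, 232) [[ 0.4993 -0.3272  0.026 ]]
(323, 225) [[ 0.5225 -0.1731  0.0205]]
(225, 215) [[0.5549 0.1337 0.0198]]
scene orange
(1137.5, array([170.2, 254.8]), array([ 508.5, -328.1]), array([ 59.3, 156. ]), 84.9)
green
(1142.0, array([232.1, 248.6]), array([ 558.6, -173.5]), array([ 64.3, 158.5]), 86.9)
(708.5, array([382.9, 139.2]), array([390.5, 390.6]), array([148.4,  84.6]), 11.0)
(340.0, array([303.8,  11.3]), array([-325.7,  460.8]), array([ 64.1, 181.4]), 63.0)
blue
(4736.5, array([ 27.9, 315.1]), array([ 511.7, -717.8]), array([163. , 239.7]), 78.8)
(2792.0, array([162.9, 395.6]), array([ 838.2, -450.1]), array([143.2, 121.9]), 0.0)
(2699.0, array([517.6, 145.5]), array([587.1, 781.3]), array([196.1, 332. ]), 28.1)
(2149.5, array([63.7, 28. ]), array([-730.4, -488.5]), array([330.2, 305.8]), 89.9)
(1290.5, array([335.7, 210.4]), array([556.7, 132.1]), array([174. ,  83.3]), 9.8)
red
(14500.5, array([363.8, 179.9]), array([493.7, 268.1]), array([358.8, 558.2]), 23.9)
dep
(170, 250) [[ 0.4973 -0.3256  0.0253]]
(236, 255) [[ 0.5858 -0.1716  0.0334]]
```

View pics/z1.png

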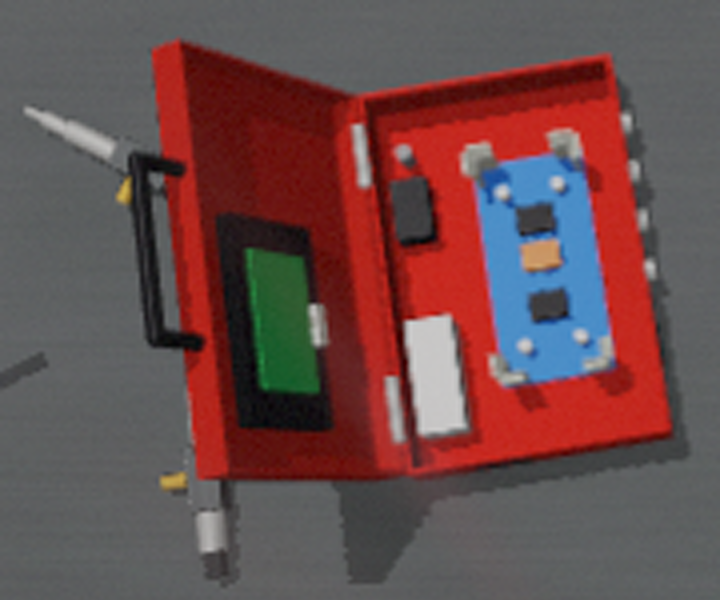

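View pics/z2.png

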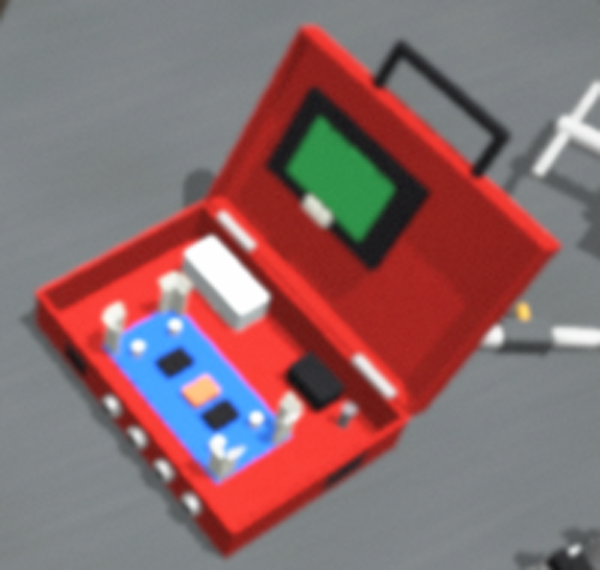

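The zoomed views show four white spacers on the blue lower board, four corner guides and the tester rim. They also show the lid handle bar on the left and an injector lying under the lid. I'll refine the nest, sheet, board and handle from both views.

```bash
python3 - <<'E'
from h import *
for n in ["top","scene"]:
    im,d,K,D,T=load(n)
    hsv=cv2.cvtColor(im,cv2.COLOR_RGB2HSV)
    print(n,"campos",(-T[:3,:3].T@T[:3,3]).round(3))
    def m(lo,hi): return cv2.inRange(hsv,np.array(lo),np.array(hi))
    for nm,mk,z in [("orange",m((8,150,100),(22,255,255)),.027),("green",m((45,80,50),(85,255,255)),.016)]:
        l,lab,st,ce=cv2.connectedComponentsWithStats(mk)
        if nm=="orange": i=1+np.argmax(st[1:,4])
        else: i=lab[225,315] if n=="top" else lab[262,226]
        mm=(lab==i).astype(np.uint8)
        mm=cv2.morphologyEx(mm,cv2.MORPH_CLOSE,np.ones((5,5)))
        vs,us=np.nonzero(mm); 
        P=deproj(np.c_[us,vs],d[vs,us],K,D,T)
        top=np.abs(P[:,2]-z)<.006
        r=rect(mm,K,D,T,z)[0]
        W=ray(np.c_[us,vs],K,D,T,z)[:,:2]*1000
        rt=cv2.minAreaRect(W[top].astype(np.float32))
        print(nm,r[2:],"z med",np.median(P[:,2]).round(4),"centroid",W.mean(0).round(1),"topdepth",W[top].mean(0).round(1),rt)
    # white spots in tester
    if n=="top": x0,y0,x1,y1=195,180,250,255
    else: x0,y0,x1,y1=300,160,375,250
    w=m((0,0,150),(180,70,255)); w2=np.zeros_like(w);w2[y0:y1,x0:x1]=w[y0:y1,x0:x1]
    l,lab,st,ce=cv2.connectedComponentsWithStats(w2)
    for i in range(1,l):
        if st[i,4]>=3: print(st[i],ce[i].round(1),"z24",(ray(ce[i],K,D,T,.024)[0]*1000).round(1),"z60",(ray(ce[i],K,D,T,.06)[0]*1000).round(1))
E
```

```text
top campos [ 0.271 -0.037  1.429]
orange (array([ 502.8, -327.2]), array([ 63.8, 160.9]), 84.9) z med 0.0263 centroid [ 502. -327.] topdepth [ 501.6 -326.2] ((503.3256530761719, -326.5775451660156), (62.65851974487305, 159.90667724609375), 84.9928207397461)
green (array([ 554.9, -172.6]), array([ 66.1, 163.2]), 88.6) z med 0.016 centroid [ 560.4 -172.8] topdepth [ 556.6 -173.3] ((555.4344482421875, -174.16246032714844), (64.19084167480469, 161.1775665283203), 86.92530059814453)
[246 180   2   2   3] [246.3 180.3] z24 [666.4  67.9  24. ] z60 [656.2  65.2  60. ]
[227 183   9   6  22] [231.6 185. ] z24 [651.3 114.5  24. ] z60 [641.5 110.6  60. ]
[206 186   7   7  19] [208.6 187.7] z24 [642.5 187.1  24. ] z60 [632.9 181.4  60. ]
[247 191   3   3   6] [248.2 191.7] z24 [629.2  61.6  24. ] z60 [620.   59.1  60. ]
[228 194   3   3   8] [228.9 195.1] z24 [618.1 122.4  24. ] z60 [609.2 118.3  60. ]
[214 196   3   4   8] [215.  197.5] z24 [610.4 166.   24. ] z60 [601.7 160.8  60. ]
[220 211   1   6   6] [220.  213.5] z24 [558.9 148.9  24. ] z60 [551.5 144.2  60. ]
[222 210   4   1   4] [223.5 
[... 1351 characters left out ...]
4. ] z60 [520.3  87.4  60. ]
[331 205  12   8  24] [337.2 207.6] z24 [561.7 136.9  24. ] z60 [579.6 123.   60. ]
[361 211   9  17  85] [365.  218.9] z24 [625.1 189.5  24. ] z60 [640.5 173.6  60. ]
[305 212   5   5  18] [306.9 213.9] z24 [545.2  51.   24. ] z60 [563.7  40.4  60. ]
[353 217   5   5  14] [354.9 219.1] z24 [614.4 163.8  24. ] z60 [630.2 148.8  60. ]
[313 223   6   5  18] [315.6 224.8] z24 [585.8  57.7  24. ] z60 [602.8  46.8  60. ]
[340 225  11  15  86] [344.1 231.8] z24 [636.8 118.   24. ] z60 [651.8 104.8  60. ]
[322 233   6   6  21] [324.4 235.5] z24 [624.8  64.6  24. ] z60 [640.2  53.4  60. ]
[332 245   5   5  18] [333.7 247. ] z24 [665.3  71.5  24. ] z60 [679.2  60.1  60. ]
```

```bash
cat >> h.py <<'E'
from scipy.spatial.transform import Rotation as Ro
def Rdown(yaw_y_deg,tilt=None):
    """tool down, jaw axis (tool y) at angle yaw in world xy"""
    a=np.radians(yaw_y_deg);y=np.array([np.cos(a),np.sin(a),0]);z=np.array([0,0,-1.]);x=np.cross(y,z)
    return Ro.from_matrix(np.c_[x,y,z])
def inc(p,R,s):
    R0=Ro.from_quat(s["tcp_rot"]);dp=R0.inv().apply(np.asarray(p)-s["eef_pos"])*100
    rv=(R0.inv()*R).as_rotvec()
    print("t%.2f"%s["time"],"pos",s["eef_pos"].round(4),"F",s["contact_force"].round(1),"op",round(float(s["opening"]),3),"| rv",rv.round(3),"dp cm",dp.round(2),"dist",np.linalg.norm(dp).round(1),"ang",np.degrees(np.linalg.norm(rv)).round(1))
E
python3 - <<'E'
from h import *
from plant import ctrl
inc([.505,-.328,.2],Rdown(-95.1),ctrl.get_state())
i=ctrl.camera_info("wrist");T=i["world_to_cam"];R0=Ro.from_quat(ctrl.get_state()["tcp_rot"]).as_matrix()
print("cam in tool",(R0.T@((-T[:3,:3].T@T[:3,3])-ctrl.get_state()["eef_pos"])).round(3),"\n",(R0.T@T[:3,:3].T).round(3),i["camera_matrix"])
E
```

```text
t0.10 pos [ 0.2096 -0.641   0.2441] F [-0.4 -0.9 -0.8] op 0.999 | rv [-0.002  0.     0.405] dp cm [ 37.8  -20.57   4.46] dist 43.3 ang 23.2
cam in tool [ 0.072 -0.    -0.129] 
 [[ 0.001 -0.958 -0.286]
 [ 1.     0.001 -0.001]
 [ 0.001 -0.286  0.958]] [[323.78043494   0.         276.47518848]
 [  0.         323.78043494 208.74536564]
 [  0.           0.           1.        ]]
```

servo_tool(increments="0 0 0.04 3 -1.6 0.4 8.5;0 0 0.08 7 -3.8 0.8 8.5;0 0 0.13 11 -6 1.3 8.5;0 0 0.18 15 -8.2 1.8 8.5;0 0 0.22 19 -10.3 2.2 8.5;0 0 0.27 23 -12.5 2.7 8.5;0 0 0.31 27 -14.7 3.2 8.5;0 0 0.36 31 -16.9 3.7 8.5;0 0 0.4 35 -19 4.2 8.5;0 0 0.405 37.8 -20.6 4.5 8.5")

```text
time: 0.93
eef_pos: [0.4898, -0.3436, 0.202]
tcp_rot: [0.999, -0.045, -0.0, -0.0]
contact_force: [1.0, 0.4, 0.7]
opening: 0.996
```

```bash
cat > snap.py <<'E'
import sys
from h import *
from plant import ctrl
def snap(n,t):
    i=ctrl.camera_info(n);s=ctrl.get_state();im,d=ctrl.read_camera(n)
    cv2.imwrite(f"pics/{n}{t}.png",im[:,:,::-1]);np.savez(f"{n}{t}.npz",im=im,d=d);np.savez(f"{n}{t}i.npz",K=i["camera_matrix"],D=i["D"],T=i["world_to_cam"])
    return s
if __name__=="__main__":
    s=snap(sys.argv[1],sys.argv[2]);print(s["time"],s["eef_pos"],s["dq"].round(2))
E
python3 snap.py wrist 1
```

```text
0.9333 [ 0.4897988  -0.34363306  0.20199298] [ 0.84  0.17 -0.1  -0.   -0.08  0.86]
```

View pics/wrist1.png

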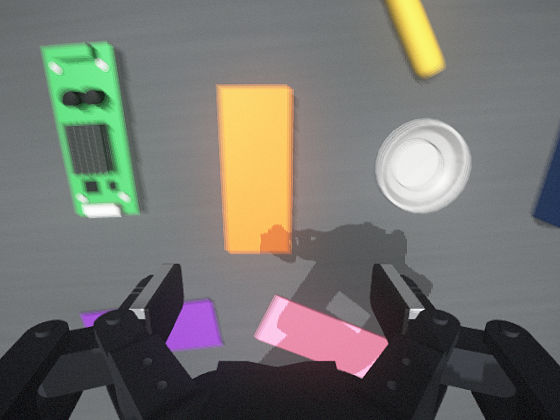

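The wrist view shows the orange sheet at about (255,168), the board on the left, and the dish and screwdriver on the right. The arm was still moving when it was taken, so I'll retake it at rest and measure.

```bash
python3 - <<'E'
from snap import *
s=snap("wrist","1b");s=snap("wrist","1b");print(s["dq"].round(3))
im,d,K,D,T=load("wrist","1b")
hsv=cv2.cvtColor(im,cv2.COLOR_RGB2HSV)
def m(lo,hi): return cv2.inRange(hsv,np.array(lo),np.array(hi))
for nm,mk,z in [("orange",m((8,150,80),(22,255,255)),.027),("green",m((45,80,50),(85,255,255)),.016)]:
    l,lab,st,ce=cv2.connectedComponentsWithStats(mk)
    i=1+np.argmax(st[1:,4]);mm=(lab==i).astype(np.uint8)
    mm=cv2.morphologyEx(mm,cv2.MORPH_CLOSE,np.ones((15,15)))
    vs,us=np.nonzero(mm);P=deproj(np.c_[us,vs],d[vs,us],K,D,T)
    top=np.abs(P[:,2]-np.median(P[:,2]))<.003
    W=ray(np.c_[us,vs],K,D,T,z)[:,:2]*1000
    print(nm,rect(mm,K,D,T,z)[0][2:],"z",np.median(P[:,2]).round(4),"centroid",W.mean(0).round(1),cv2.minAreaRect(W[top].astype(np.float32)))
inc([.505,-.328,.02],Rdown(-95.1),ctrl.get_state())
E
```

```text
[-0.083 -0.005 -0.008 -0.062  0.    -0.056]
orange (array([ 503.4, -328.3]), array([ 63.9, 158.7]), 85.0) z 0.0273 centroid [ 487.3 -330.5] ((503.4732666015625, -328.0342102050781), (63.2849235534668, 158.6425323486328), 84.97531127929688)
green (array([ 555.1, -173.2]), array([ 65.5, 160.8]), 87.0) z 0.0168 centroid [ 567.1 -175.9] ((555.328857421875, -173.2510986328125), (65.4961166381836, 160.00405883789062), 87.27104187011719)
t1.08 pos [ 0.4902 -0.3427  0.2016] F [-0.5 -0.6  0.7] op 0.995 | rv [-0.001  0.002  0.005] dp cm [ 1.38 -1.57 18.16] dist 18.3 ang 0.3
```

servo_tool(increments="0 0 0 0.6 -0.8 2 8.5;0 0 0 1.2 -1.6 5 8.5;0 0 0 1.2 -1.6 8 8.5;0 0 0 1.2 -1.6 11 8.5;0 0 0 1.2 -1.6 13 8.5;0 0 0 1.2 -1.6 14 8.5;0 0 0 1.2 -1.6 14 8.5;0 0 0 1.2 -1.6 14 8.5")

```text
time: 1.75
eef_pos: [0.502, -0.3317, 0.063]
tcp_rot: [0.999, -0.045, -0.0, 0.0]
contact_force: [-0.0, -1.0, 0.2]
opening: 0.995
```

```bash
python3 - <<'E'
from snap import *
s=snap("wrist","2")
inc([.5035,-.328,.02],Rdown(-95.),ctrl.get_state())
E
```

```text
t1.80 pos [ 0.5028 -0.3321  0.0642] F [ 0.8 -0.3  0.6] op 0.992 | rv [ 0.002 -0.002 -0.003] dp cm [ 0.02 -0.42  4.42] dist 4.4 ang 0.2
```

View pics/wrist2.png

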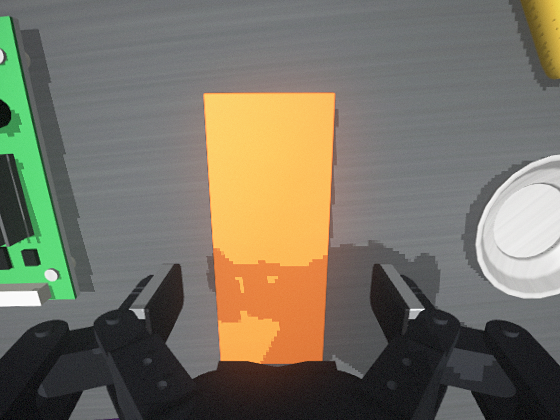

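The sheet lies between the fingers with its axis near column 270 and the finger mid at column 277. That is about 4 mm off, matching the computed -0.42 cm. I'll correct it, descend and grip.

servo_tool(increments="0 0 0 0 -0.42 1 8.5;0 0 0 0 -0.42 3 8.5;0 0 0 0 -0.42 4.4 8.5;0 0 0 0 -0.42 4.4 8.5;0 0 0 0 -0.42 4.4 7;0 0 0 0 -0.42 4.4 5.8;0 0 0 0 -0.42 4.4 5.8;0 0 0 0 -0.42 4.4 5.8;0 0 0 0 -0.42 4.4 5.8;0 0 0 0 -0.42 4.4 5.8", grip_force=40)

```text
time: 2.63
eef_pos: [0.5034, -0.3271, 0.0198]
tcp_rot: [0.999, -0.045, 0.001, 0.001]
contact_force: [0.4, 0.3, 3.0]
opening: 0.737
```

```bash
python3 - <<'E'
from snap import *
inc([.5035,-.328,.02],Rdown(-95.),ctrl.get_state())
E
```

```text
t2.63 pos [ 0.5034 -0.3271  0.0198] F [0.4 0.3 3. ] op 0.737 | rv [ 0.001 -0.002 -0.002] dp cm [ 0.02  0.09 -0.02] dist 0.1 ang 0.2
```

Gripped: the opening is 0.737, about 63 mm. Next I'll lift.

servo_tool(increments="0 0 0 0 0 -1 5.8;0 0 0 0 0 -3 5.8;0 0 0 0 0 -6 5.8;0 0 0 0 0 -9 5.8;0 0 0 0 0 -12 5.8;0 0 0 0 0 -14.5 5.8;0 0 0 0 0 -16 5.8;0 0 0 0 0 -16 5.8")

```text
time: 3.3
eef_pos: [0.5045, -0.328, 0.1841]
tcp_rot: [0.999, -0.045, 0.003, 0.003]
contact_force: [0.0, -0.4, 0.0]
opening: 0.735
```

```bash
python3 - <<'E'
from snap import *
s=snap("wrist","3")
inc([.553,.133,.18],Rdown(-80.3),ctrl.get_state())
E
```

```text
t3.35 pos [ 0.5035 -0.3272  0.1813] F [-0.2 -0.9 -1.6] op 0.733 | rv [ 0.003 -0.003 -0.258] dp cm [  0.83 -46.28   0.  ] dist 46.3 ang 14.8
```

View pics/wrist3.png

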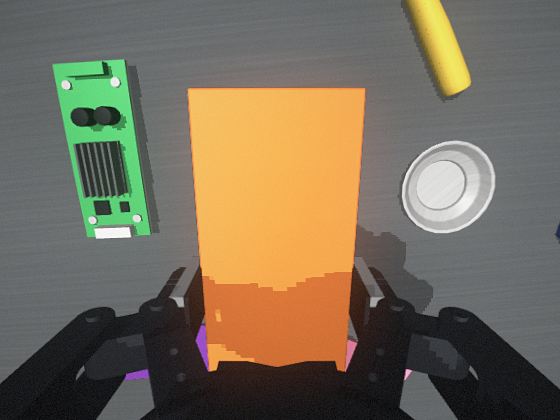

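The sheet is held level and centred between the fingers, with its far edge at row 88, columns 188–365. Next I'll move to just short of the nest for a wrist look.

```bash
python3 - <<'E'
from snap import *
im,d,K,D,T=load("wrist","3")
s=ctrl.get_state();R0=Ro.from_quat(s["tcp_rot"])
P=ray([[188,88],[365,88],[277,88]],K,D,T,s["eef_pos"][2]+.007)
print((R0.inv().apply(P-s["eef_pos"])*1000).round(1))
inc([.45,.115,.2],Rdown(-80.3),s)
E
```

```text
[[ 81.8 -32.   -6.8]
 [ 81.9  32.8  -6.6]
 [ 81.7   0.6  -6.7]]
t3.35 pos [ 0.5035 -0.3272  0.1813] F [-0.2 -0.9 -1.6] op 0.733 | rv [ 0.003 -0.003 -0.258] dp cm [ -9.26 -43.56  -2.03] dist 44.6 ang 14.8
```

servo_tool(increments="0 0 0 -0.5 -2.5 -0.2 5.8;0 0 -0.03 -1.3 -6 -0.4 5.8;0 0 -0.06 -2.1 -10 -0.6 5.8;0 0 -0.1 -2.9 -14 -0.8 5.8;0 0 -0.13 -3.7 -18 -1 5.8;0 0 -0.16 -4.5 -22 -1.2 5.8;0 0 -0.19 -5.3 -26 -1.4 5.8;0 0 -0.22 -6.1 -30 -1.6 5.8;0 0 -0.25 -6.9 -34 -1.8 5.8;0 0 -0.258 -7.7 -38 -2 5.8")

```text
time: 4.18
eef_pos: [0.4578, 0.0607, 0.1966]
tcp_rot: [0.996, 0.085, -0.002, -0.0]
contact_force: [1.2, 0.0, -1.2]
opening: 0.732
```

servo_tool(increments="0 0 0 -0.4 -2.5 0 5.8;0 0 0 -0.8 -4 0 5.8;0 0 0 -1 -4.6 0 5.8;0 0 0 -1 -4.8 0 5.8;0 0 0 -1 -4.8 0 5.8;0 0 0 -1 -4.8 0 5.8")

```text
time: 4.68
eef_pos: [0.442, 0.1036, 0.1981]
tcp_rot: [0.996, 0.084, -0.001, 0.0]
contact_force: [-0.2, -0.2, -1.5]
opening: 0.74
```

```bash
python3 - <<'E'
from snap import *
s=snap("wrist","4");print(s["dq"].round(3))
inc([.553,.133,.1],Rdown(-80.3),ctrl.get_state())
E
```

```text
[-0.009 -0.002 -0.008  0.     0.001  0.001]
t4.73 pos [0.4422 0.1035 0.1983] F [-0.1 -0.1 -1.8] op 0.737 | rv [ 0.     0.001 -0.002] dp cm [11.42 -1.07  9.82] dist 15.1 ang 0.1
```

View pics/wrist4.png

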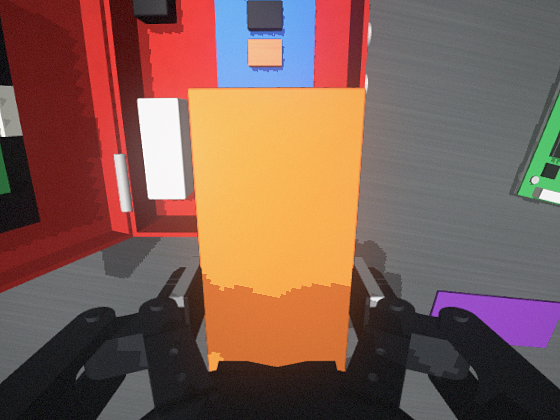

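The view shows the blue lower board's strip at columns 216–315 beyond the sheet, parallel to it. I'll go 7.5 cm farther to see the far guides and spacers.

servo_tool(increments="0 0 0 2 -0.4 0 5.8;0 0 0 5 -1.1 0 5.8;0 0 0 7 -1.1 0 5.8;0 0 0 7.5 -1.1 0 5.8;0 0 0 7.5 -1.1 0 5.8;0 0 0 7.5 -1.1 0 5.8;0 0 0 7.5 -1.1 0 5.8")

```text
time: 5.32
eef_pos: [0.5131, 0.1273, 0.1983]
tcp_rot: [0.996, 0.084, -0.001, 0.0]
contact_force: [-0.5, 1.2, -0.5]
opening: 0.735
```

```bash
python3 - <<'E'
from snap import *
s=snap("wrist","5");print(s["dq"].round(3))
inc([.553,.133,.1],Rdown(-80.3),ctrl.get_state())
snap("top","5")
im=cv2.imread("pics/wrist5.png");cv2.imwrite("pics/w5z.png",cv2.resize(im[0:120,180:360],None,fx=4,fy=4,interpolation=cv2.INTER_CUBIC))
E
```

```text
[ 0.005 -0.011  0.007 -0.    -0.003  0.001]
t5.37 pos [0.5131 0.1274 0.1984] F [ 0.8 -0.  -0.8] op 0.741 | rv [-0.     0.001 -0.001] dp cm [4.04 0.12 9.84] dist 10.6 ang 0.1
```

View pics/wrist5.png

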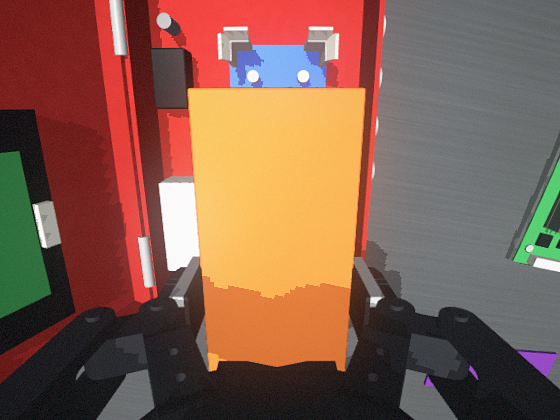

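View pics/w5z.png

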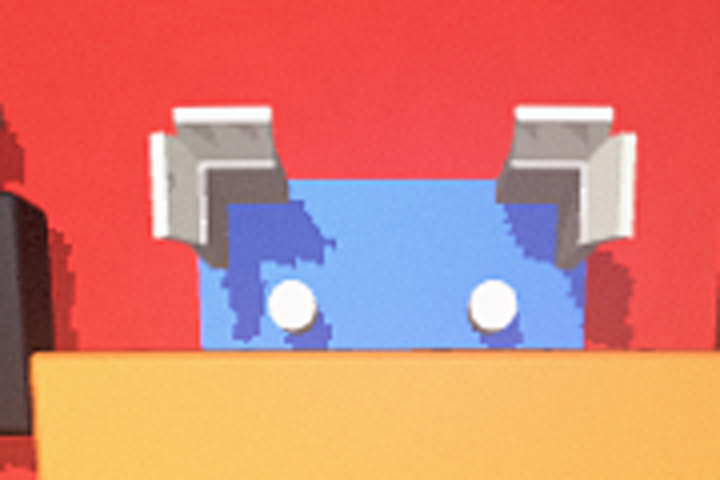

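The wrist view shows the far guides at about (232,40) and (325,40), and the far spacers at (253,76) and (303,76). I'll turn these into a nest centre.

```bash
python3 - <<'E'
from snap import *
im,d,K,D,T=load("wrist","5");s=ctrl.get_state();R0=Ro.from_quat(s["tcp_rot"])
f=lambda P:(R0.inv().apply(P-s["eef_pos"])*1000).round(1)
for nm,px,z in [("spacer",[[253,76.2],[303.25,76.2]],.024),("flare",[[230.5,40.75],[325.75,40.75]],.05),("top outer",[[217.7,33],[338.7,33]],.06)]:
    P=ray(px,K,D,T,z);print(nm,(P*1000).round(1).tolist(),f(P).tolist())
P=ray([[253,76.2],[303.25,76.2]],K,D,T,.024).mean(0)
ax=np.array([np.cos(np.radians(9.7)),np.sin(np.radians(9.7)),0]);print("nest via spacers",P-.062*ax)
P=ray([[230.5,40.75],[325.75,40.75]],K,D,T,.05).mean(0);print("nest via guides",P-.085*ax)
E
```

```text
spacer [[610.6, 165.5, 24.0], [618.0, 122.1, 24.0]] [[102.5, -21.1, 174.5], [102.5, 22.9, 174.5]]
flare [[631.3, 184.6, 50.0], [643.8, 111.2, 50.0]] [[126.1, -36.4, 148.5], [126.1, 38.0, 148.5]]
top outer [[633.4, 193.2, 60.0], [648.6, 103.8, 60.0]] [[129.6, -44.5, 138.5], [129.6, 46.1, 138.5]]
nest via spacers [0.55318726 0.13337148 0.024     ]
nest via guides [0.55379213 0.13358973 0.05      ]
```

The nest from the spacers and from the guides agrees at (0.5535, 0.1335), with the yaw aligned. The flare width reads 74.4 mm against the expected 74. I'll align the sheet and lower it part-way.

servo_tool(increments="0 0 0 1.5 0 0 5.8;0 0 0 3.2 0.04 1 5.8;0 0 0 3.9 0.04 3 5.8;0 0 0 3.9 0.04 6 5.8;0 0 0 3.9 0.04 9 5.8;0 0 0 3.9 0.04 11 5.8;0 0 0 3.9 0.04 12 5.8;0 0 0 3.9 0.04 12 5.8;0 0 0 3.9 0.04 12 5.8;0 0 0 3.9 0.04 12 5.8")

```text
time: 6.25
eef_pos: [0.5539, 0.1341, 0.0808]
tcp_rot: [0.996, 0.084, 0.002, 0.0]
contact_force: [0.7, 0.4, -0.9]
opening: 0.734
```

```bash
python3 - <<'E'
from snap import *
s=snap("wrist","6");print(s["dq"].round(3))
inc([.5517,.1336,.0218],Rdown(-80.3),ctrl.get_state())
E
```

```text
[ 0.    -0.009 -0.009 -0.    -0.001  0.   ]
t6.30 pos [0.5541 0.1342 0.081 ] F [ 0.1  0.5 -1. ] op 0.733 | rv [ 0.    -0.004 -0.   ] dp cm [-0.27  0.01  5.92] dist 5.9 ang 0.2
```

View pics/wrist6.png

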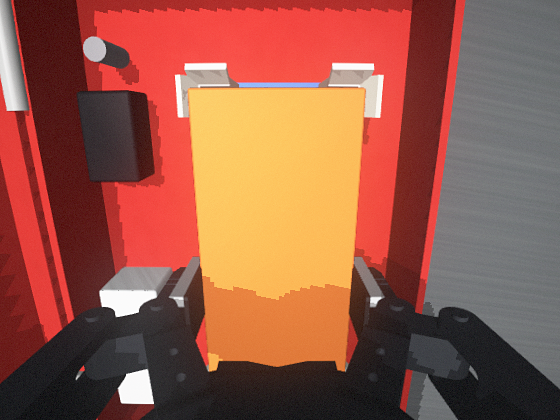

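The sheet at columns 190–365 lies centred between the guide tops at columns 177–383. It is about 2.7 mm too far forward, so I'll correct that while lowering.

servo_tool(increments="0 0.004 0 -0.27 0 0 5.8;0 0.004 0 -0.27 0 1 5.8;0 0.004 0 -0.27 0 2 5.8;0 0.004 0 -0.27 0 3 5.8;0 0.004 0 -0.27 0 3.6 5.8;0 0.004 0 -0.27 0 4.2 5.8;0 0.004 0 -0.27 0 4.7 5.8;0 0.004 0 -0.27 0 5 5.8;0 0.004 0 -0.27 0 5 5.8;0 0.004 0 -0.27 0 5 5.8")

```text
time: 7.13
eef_pos: [0.55, 0.1336, 0.0287]
tcp_rot: [0.996, 0.084, 0.002, -0.0]
contact_force: [1.2, -0.8, -1.4]
opening: 0.735
```

```bash
python3 - <<'E'
from snap import *
s=snap("wrist","7");print(s["dq"].round(3))
inc([.5517,.1336,.0218],Rdown(-80.3),ctrl.get_state())
E
```

```text
[ 0.001 -0.009 -0.006  0.     0.001 -0.001]
t7.18 pos [0.5502 0.1336 0.029 ] F [ 0.2  0.7 -1.1] op 0.735 | rv [ 0.    -0.005 -0.   ] dp cm [0.14 0.03 0.72] dist 0.7 ang 0.3
```

View pics/wrist7.png

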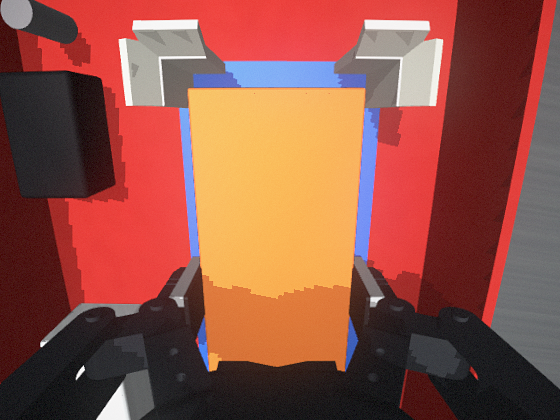

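The sheet is between the guides with clearance on all sides and no contact force. I'll lower the last 7 mm and release.

servo_tool(increments="0 -0.004 0 0.14 0.03 0.3 5.8;0 -0.004 0 0.14 0.03 0.5 5.8;0 -0.004 0 0.14 0.03 0.65 5.8;0 -0.004 0 0.14 0.03 0.7 5.8;0 -0.004 0 0.14 0.03 0.7 5.8;0 -0.004 0 0.14 0.03 0.7 6.6;0 -0.004 0 0.14 0.03 0.7 7.4;0 -0.004 0 0.14 0.03 0.7 8.2;0 -0.004 0 0.14 0.03 0.7 8.2;0 -0.004 0 0.14 0.03 0.7 8.2")

```text
time: 8.02
eef_pos: [0.5515, 0.1336, 0.0219]
tcp_rot: [0.996, 0.084, 0.0, -0.0]
contact_force: [-0.5, -0.0, -0.1]
opening: 0.965
```

```bash
python3 - <<'E'
from snap import *
s=snap("wrist","8");print(s["dq"].round(3))
inc([.5517,.1336,.2018],Rdown(-80.3),ctrl.get_state())
E
```

```text
[-0.001 -0.001  0.     0.001 -0.    -0.   ]
t8.07 pos [0.5514 0.1336 0.0218] F [1.2 0.5 0.2] op 0.96 | rv [ 0.    -0.    -0.001] dp cm [  0.03   0.   -18.  ] dist 18.0 ang 0.0
```

View pics/wrist8.png

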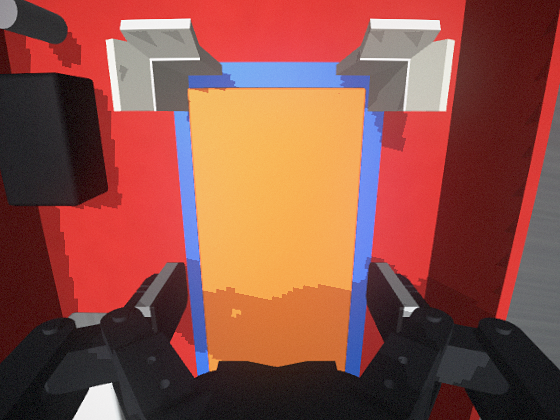

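The sheet rests on the spacers, square between the guides, with both fingers clear. I'll rise and check.

servo_tool(increments="0 0 0 0 0 -1 8.5;0 0 0 0 0 -3 8.5;0 0 0 0 0 -6 8.5;0 0 0 0 0 -10 8.5;0 0 0 0 0 -14 8.5;0 0 0 0 0 -16.5 8.5;0 0 0 0 0 -18 8.5")

```text
time: 8.65
eef_pos: [0.5533, 0.1337, 0.2077]
tcp_rot: [0.996, 0.084, 0.004, 0.0]
contact_force: [0.1, 0.1, 0.3]
opening: 0.995
```

```bash
python3 - <<'E'
from snap import *
s=snap("wrist","9");print(s["dq"].round(3))
im,d,K,D,T=load("wrist","9")
hsv=cv2.cvtColor(im,cv2.COLOR_RGB2HSV);mk=cv2.inRange(hsv,np.array((8,150,80)),np.array((22,255,255)))
print(rect(mk,K,D,T,.029)[:1])
snap("top","9");im,d,K,D,T=load("top","9")
hsv=cv2.cvtColor(im,cv2.COLOR_RGB2HSV);mk=cv2.inRange(hsv,np.array((8,150,80)),np.array((22,255,255)));print(rect(mk,K,D,T,.029)[:1])
inc([.5555,-.1735,.15],Rdown(-92.9),ctrl.get_state())
E
```

```text
[-0.001 -0.161 -0.107  0.001  0.313  0.001]
[(1275.5, array([277.7, 252.7]), array([490.7, 123.8]), array([34.6, 63.4]), 9.7)]
[(298.5, array([229.9, 222.7]), array([536.8, 123.3]), array([127.1,  48.1]), 6.5)]
t8.75 pos [0.5536 0.1338 0.2069] F [ 0.6  0.5 -0.2] op 0.993 | rv [-0.    -0.009  0.22 ] dp cm [-5.03 30.32  5.67] dist 31.2 ang 12.6
```

View pics/wrist9.png

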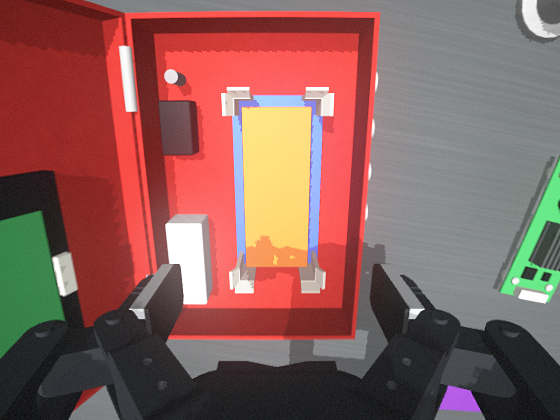

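The sheet lies flat in the nest at columns 243–310, rows 107–267, inside all four guides. Now the board.

servo_tool(increments="0 0 0.03 -0.4 2.5 0.3 8.5;0 0 0.06 -1 6 0.9 8.5;0 0 0.09 -1.7 10 1.6 8.5;0 0 0.12 -2.4 14 2.4 8.5;0 0 0.15 -3.1 18 3.2 8.5;0 0 0.18 -3.7 22 4 8.5;0 0 0.21 -4.3 26 4.8 8.5;0 0 0.22 -5 29.5 5.6 8.5;0 0 0.22 -5 30.3 5.7 8.5;0 0 0.22 -5 30.3 5.7 8.5")

```text
time: 9.58
eef_pos: [0.5516, -0.1754, 0.1424]
tcp_rot: [1.0, -0.028, -0.002, -0.001]
contact_force: [-0.1, -0.3, 0.2]
opening: 0.994
```

```bash
python3 - <<'E'
from snap import *
s=snap("wrist","10");s=snap("wrist","10");print(s["dq"].round(3))
im,d,K,D,T=load("wrist","10")
hsv=cv2.cvtColor(im,cv2.COLOR_RGB2HSV);mk=cv2.inRange(hsv,np.array((45,80,40)),np.array((85,255,255)))
mk=cv2.morphologyEx(mk,cv2.MORPH_CLOSE,np.ones((15,15)))
print(rect(mk,K,D,T,.016)[:1])
inc([.5555,-.1735,.0115],Rdown(-92.9),ctrl.get_state())
E
```

```text
[ 0.044 -0.026  0.005  0.004  0.003  0.003]
[(14329.0, array([275.9, 190.8]), array([ 555.5, -172.8]), array([ 64.6, 160.5]), 87.2)]
t9.68 pos [ 0.5523 -0.1727  0.1436] F [ 0.  -0.1 -0.1] op 0.993 | rv [-0.002  0.002 -0.001] dp cm [ 0.35  0.08 13.21] dist 13.2 ang 0.2
```

View pics/wrist10.png

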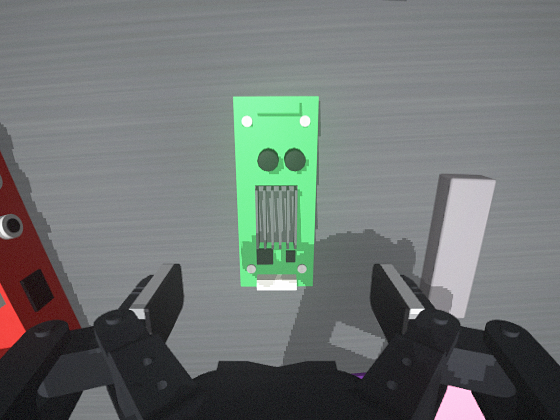

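The board is at (555.5, -172.8), measuring 64.6 × 160.5 mm, and is centred at column 277 between the fingers. I'll descend and grip.

servo_tool(increments="0 0 0 0.35 0 1.5 8.5;0 0 0 0.35 0 4.5 8.5;0 0 0 0.35 0 8 8.5;0 0 0 0.35 0 10.5 8.5;0 0 0 0.35 0 12 8.5;0 0 0 0.35 0 12.8 8.5;0 0 0 0.35 0 13.1 8.5;0 0 0 0.35 0 13.1 8.5;0 0 0 0.35 0 13.1 8.5;0 0 0 0.35 0 13.1 8.5")

```text
time: 10.52
eef_pos: [0.5577, -0.174, 0.0155]
tcp_rot: [1.0, -0.025, 0.001, 0.001]
contact_force: [0.3, -0.5, -0.1]
opening: 0.998
```

```bash
python3 - <<'E'
from snap import *
s=snap("wrist","11");print(s["dq"].round(3))
inc([.5555,-.173,.0125],Rdown(-92.8),ctrl.get_state())
E
```

```text
[-0.006 -0.002  0.002  0.     0.002 -0.001]
t10.57 pos [ 0.5576 -0.1741  0.0154] F [-0.4 -0.5 -0.2] op 0.995 | rv [ 0.001 -0.003 -0.002] dp cm [-0.22 -0.09  0.29] dist 0.4 ang 0.2
```

View pics/wrist11.png

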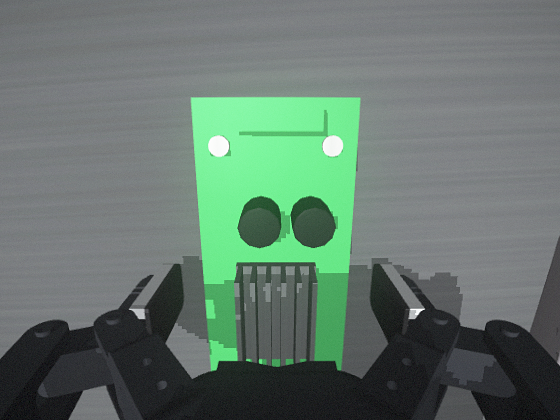

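servo_tool(increments="0 0 0 -0.2 -0.09 0.25 8.5;0 0 0 -0.2 -0.09 0.27 8.5;0 0 0 -0.2 -0.09 0.27 7;0 0 0 -0.2 -0.09 0.27 5.8;0 0 0 -0.2 -0.09 0.27 5.8;0 0 0 -0.2 -0.09 0.27 5.8;0 0 0 -0.2 -0.09 0.27 5.8;0 0 0 -0.2 -0.09 0.27 5.8")

```text
time: 11.23
eef_pos: [0.5548, -0.1729, 0.0115]
tcp_rot: [1.0, -0.026, 0.0, 0.0]
contact_force: [-2.3, -0.6, 4.1]
opening: 0.735
```

servo_tool(increments="0 0 0 0 0 -1 5.8;0 0 0 0 0 -3 5.8;0 0 0 0 0 -6 5.8;0 0 0 0 0 -9.5 5.8;0 0 0 0 0 -13 5.8;0 0 0 0 0 -16.5 5.8;0 0 0 0 0 -18.5 5.8;0 0 0 0 0 -18.5 5.8;0 0 0 0 0 -18.5 5.8")

```text
time: 11.98
eef_pos: [0.5547, -0.1728, 0.1966]
tcp_rot: [1.0, -0.026, 0.001, 0.0]
contact_force: [-0.6, 0.6, -2.2]
opening: 0.731
```

```bash
python3 - <<'E'
from snap import *
s=snap("wrist","12");print(s["dq"].round(3))
inc([.513,.127,.2],Rdown(-80.3),ctrl.get_state())
E
```

```text
[-0.     0.045  0.057 -0.     0.003  0.001]
t12.03 pos [ 0.5535 -0.1722  0.1943] F [ 0.3 -0.2 -2.5] op 0.733 | rv [-0.001  0.002 -0.221] dp cm [ -5.58 -29.68  -0.52] dist 30.2 ang 12.6
```

View pics/wrist12.png

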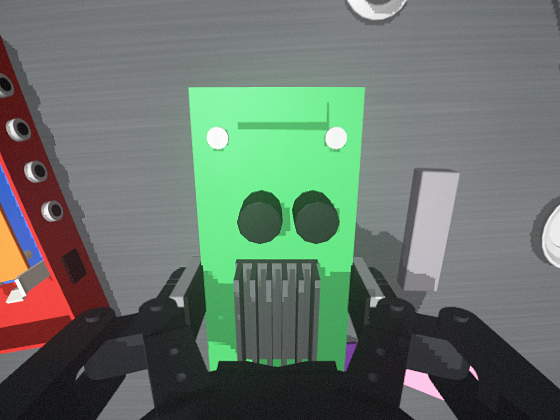

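The board is held level: far edge at row 87, columns 189–365, and a weight of about 2 N. Next I'll work out its offset in hand and carry it over.

```bash
python3 - <<'E'
from snap import *
im,d,K,D,T=load("wrist","12");s=ctrl.get_state();R0=Ro.from_quat(s["tcp_rot"])
P=ray([[189.5,87.5],[364.5,87.5]],K,D,T,s["eef_pos"][2]+.0045)
print((R0.inv().apply(P-s["eef_pos"])*1000).round(1))
E
```

```text
[[ 82.2 -32.2  -4.7]
 [ 82.3  32.7  -4.7]]
```

servo_tool(increments="0 0 -0.02 -0.3 -2 0 5.8;0 0 -0.05 -1 -5.5 -0.1 5.8;0 0 -0.08 -1.7 -9.5 -0.2 5.8;0 0 -0.12 -2.5 -13.5 -0.3 5.8;0 0 -0.15 -3.2 -17.5 -0.4 5.8;0 0 -0.18 -4 -21.5 -0.5 5.8;0 0 -0.21 -4.7 -25.5 -0.5 5.8;0 0 -0.221 -5.4 -28.5 -0.5 5.8;0 0 -0.221 -5.6 -29.7 -0.5 5.8;0 0 -0.221 -5.6 -29.7 -0.5 5.8")

```text
time: 12.87
eef_pos: [0.5115, 0.129, 0.1977]
tcp_rot: [0.996, 0.087, -0.003, -0.0]
contact_force: [-0.2, -0.5, -2.5]
opening: 0.735
```

servo_tool(increments="0 0 0 0 0 0 5.8;0 0 0 0 0 0 5.8")

```text
time: 13.03
eef_pos: [0.5134, 0.1257, 0.1995]
tcp_rot: [0.996, 0.084, -0.001, 0.0]
contact_force: [0.0, -0.4, -2.4]
opening: 0.737
```

```bash
python3 - <<'E'
from snap import *
s=snap("wrist","13");print(s["dq"].round(3))
inc([.5535,.1335,.1],Rdown(-80.3),ctrl.get_state())
im=cv2.imread("pics/wrist13.png");cv2.imwrite("pics/w13z.png",cv2.resize(im[0:120,180:360],None,fx=4,fy=4,interpolation=cv2.INTER_CUBIC))
E
```

```text
[-0.015 -0.008 -0.012  0.003  0.001  0.002]
t13.08 pos [0.5137 0.1254 0.1999] F [ 1.3 -0.  -1.9] op 0.738 | rv [ 0.     0.002 -0.001] dp cm [ 4.08 -0.13  9.98] dist 10.8 ang 0.1
```

View pics/w13z.png

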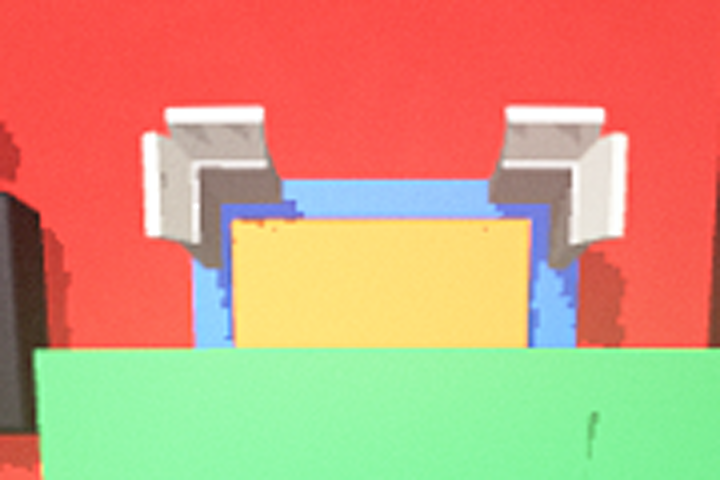

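The sheet's far edge at row 54 sits squarely inside the guides. I'll align the board and lower it to just above the guides.

servo_tool(increments="0 0 0 1.5 -0.1 0 5.8;0 0 0 3.2 -0.16 1 5.8;0 0 0 3.8 -0.16 3 5.8;0 0 0 3.85 -0.16 6 5.8;0 0 0 3.85 -0.16 9 5.8;0 0 0 3.85 -0.16 10.8 5.8;0 0 0 3.85 -0.16 11.3 5.8;0 0 0 3.85 -0.16 11.3 5.8;0 0 0 3.85 -0.16 11.3 5.8;0 0 0 3.85 -0.16 11.3 5.8")

```text
time: 13.92
eef_pos: [0.5532, 0.1344, 0.0901]
tcp_rot: [0.996, 0.084, 0.002, 0.0]
contact_force: [0.4, 0.4, -2.6]
opening: 0.737
```

```bash
python3 - <<'E'
from snap import *
im,d,K,D,T=load("wrist","13")
P=ray([[237.75,54.5],[312.5,54.5]],K,D,T,.029);print("sheet ctr",P.mean(0)-.08*np.array([np.cos(np.radians(9.7)),np.sin(np.radians(9.7)),0]),P)
s=snap("wrist","14");print(s["dq"].round(3))
a=np.array([.9857,.1685]);y=np.array([.1685,-.9857])
t=np.array([.5535,.1335])-.0022*a-.0003*y
inc([*t,.0405],Rdown(-80.3),ctrl.get_state())
E
```

```text
sheet ctr [0.55188539 0.13414213 0.029     ] [[0.62537388 0.17898329 0.029     ]
 [0.63610945 0.11625928 0.029     ]]
[ 0.005 -0.01  -0.004  0.002  0.     0.   ]
t13.97 pos [0.5532 0.1346 0.0903] F [ 0.9 -0.  -1.9] op 0.737 | rv [ 0.    -0.004 -0.   ] dp cm [-0.22  0.08  4.97] dist 5.0 ang 0.2
```

View pics/wrist14.png

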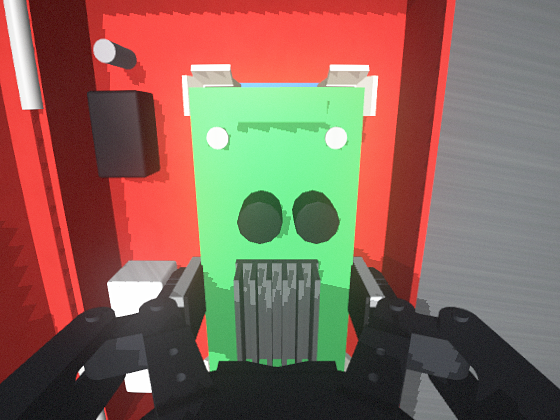

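The board is centred above the guides to about 1–2 mm (guide tops at columns 184–376, board at 189–364). I'll correct and lower in.

servo_tool(increments="0 -0.002 0 -0.22 0.09 0 5.8;0 -0.002 0 -0.22 0.09 0.7 5.8;0 -0.002 0 -0.22 0.09 1.4 5.8;0 -0.002 0 -0.22 0.09 2.1 5.8;0 -0.002 0 -0.22 0.09 2.8 5.8;0 -0.002 0 -0.22 0.09 3.4 5.8;0 -0.002 0 -0.22 0.09 3.8 5.8;0 -0.002 0 -0.22 0.09 4.1 5.8;0 -0.002 0 -0.22 0.09 4.2 5.8;0 -0.002 0 -0.22 0.09 4.2 5.8")

```text
time: 14.8
eef_pos: [0.5493, 0.1336, 0.0457]
tcp_rot: [0.996, 0.085, -0.001, 0.0]
contact_force: [0.7, -0.3, -2.6]
opening: 0.732
```

```bash
python3 - <<'E'
from snap import *
s=snap("wrist","15");print(s["dq"].round(3))
a=np.array([.9857,.1685]);y=np.array([.1685,-.9857])
t=np.array([.5535,.1335])-.0022*a-.0003*y
inc([*t,.0405],Rdown(-80.3),ctrl.get_state())
E
```

```text
[-0.001 -0.011 -0.006  0.     0.003 -0.001]
t14.85 pos [0.5496 0.1336 0.0461] F [ 0.9  0.6 -2.2] op 0.737 | rv [0.    0.002 0.   ] dp cm [0.16 0.05 0.56] dist 0.6 ang 0.1
```

View pics/wrist15.png

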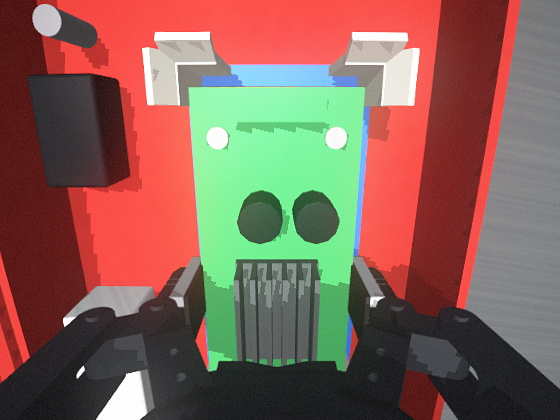

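The board is inside the guides and about 1.5 mm left of centre (277 against 281). I'll shift right, set it down and release.

servo_tool(increments="0 0 0 0.15 0.13 0.1 5.8;0 0 0 0.15 0.13 0.25 5.8;0 0 0 0.15 0.13 0.4 5.8;0 0 0 0.15 0.13 0.5 5.8;0 0 0 0.15 0.13 0.58 5.8;0 0 0 0.15 0.13 0.6 5.8;0 0 0 0.15 0.13 0.6 5.8;0 0 0 0.15 0.13 0.6 5.8")

```text
time: 15.52
eef_pos: [0.5511, 0.1325, 0.0405]
tcp_rot: [0.996, 0.085, -0.001, 0.0]
contact_force: [-3.8, -0.8, 3.5]
opening: 0.738
```

```bash
python3 - <<'E'
from snap import *
inc([.5513,.1332,.0405],Rdown(-80.3),ctrl.get_state())
E
```

```text
t15.52 pos [0.5511 0.1325 0.0405] F [-3.8 -0.8  3.5] op 0.738 | rv [0.    0.002 0.001] dp cm [ 0.03 -0.06  0.  ] dist 0.1 ang 0.1
```

The force went from -2.2 N to +3.5 N, so the board is standing. I'll release.

servo_tool(increments="0 0 0 0 0 0 6.6;0 0 0 0 0 0 7.4;0 0 0 0 0 0 8.2;0 0 0 0 0 0 8.2;0 0 0 0 0 0 8.2")

```text
time: 15.93
eef_pos: [0.5512, 0.1326, 0.0399]
tcp_rot: [0.996, 0.085, -0.001, 0.0]
contact_force: [-0.1, -0.2, 0.1]
opening: 0.958
```

servo_tool(increments="0 0 0 0 0 -1 8.4;0 0 0 0 0 -3 8.5;0 0 0 0 0 -6 8.5;0 0 0 0 0 -10 8.5;0 0 0 0 0 -14 8.5;0 0 0 0 0 -16.5 8.5;0 0 0 0 0 -18 8.5;0 0 0 0 0 -18 8.5")

```text
time: 16.6
eef_pos: [0.5541, 0.1329, 0.2263]
tcp_rot: [0.996, 0.085, 0.004, 0.0]
contact_force: [0.1, 0.5, 0.9]
opening: 0.995
```

```bash
python3 - <<'E'
from snap import *
s=snap("wrist","16");print(s["dq"].round(3));snap("top","16");snap("scene","16")
for n in ["wrist","top","scene"]:
    im,d,K,D,T=load(n,"16")
    hsv=cv2.cvtColor(im,cv2.COLOR_RGB2HSV);mk=cv2.inRange(hsv,np.array((45,80,40)),np.array((85,255,255)))
    mk=cv2.morphologyEx(mk,cv2.MORPH_CLOSE,np.ones((5,5)))
    print(n,[r for r in rect(mk,K,D,T,.045)][:2])
E
```

```text
[-0.002  0.05   0.066 -0.001 -0.042 -0.001]
wrist [(9715.0, array([276.1, 187.3]), array([552.4, 133.5]), array([158.4,  63.9]), 9.8), (8450.5, array([ 32.9, 278. ]), array([396. , 371.7]), array([ 94.8, 216.1]), 84.9)]
top [(484.0, array([159.8, 230. ]), array([503.6, 329.4]), array([120.6,  46.7]), 9.6), (265.0, array([230.1, 219.8]), array([546.1, 118.3]), array([147.3,  49. ]), 1.4)]
scene [(1019.5, array([335.5, 202.8]), array([555.9, 131.7]), array([159.1,  62.8]), 9.9), (696.0, array([384. , 139.3]), array([409.6, 372.4]), array([155.4,  88.9]), 9.4)]
```

View pics/wrist16.png

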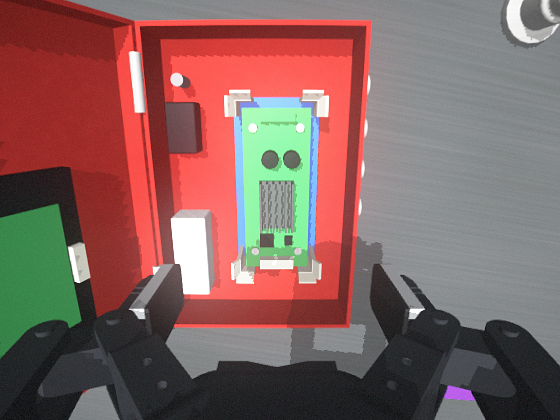

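View pics/scene16.png

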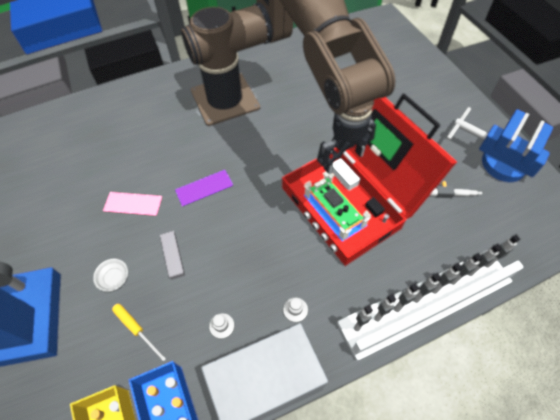

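The board stands square in the nest at (552.4, 133.5) with yaw 9.8°. Now I'll measure the handle bar.

```bash
python3 - <<'E'
from snap import *
tx=np.array([-.1685,.9857,0]);nest=np.array([.5535,.1335,0]);H=nest+.12*tx+[0,0,.055]
hd=lambda a:H-tx*(.24*np.cos(a)-.012*np.sin(a))+np.array([0,0,.24*np.sin(a)+.012*np.cos(a)])
print("H",H.round(4),"handle2.0",hd(2.).round(4),"60",hd(np.pi/3).round(4))
im,d,K,D,T=load("top","0");print("top",ray([[126.5,212.5],[124.5,190],[128.8,235.5]],K,D,T,.268).round(4))
im,d,K,D,T=load("scene","0");print("scene",ray([[421.2,110],[404,95],[438.3,125]],K,D,T,.268).round(4))
for n in ["top","scene"]:
    im,d,K,D,T=load(n,"0")
    p=cv2.projectPoints(np.array([hd(2.),hd(2.)+.06*np.array([.9857,.1685,0]),hd(2.)-.06*np.array([.9857,.1685,0]),H+.15*np.array([.9857,.1685,0]),H-.15*np.array([.9857,.1685,0])]),cv2.Rodrigues(T[:3,:3])[0],T[:3,3],K,D)[0].reshape(-1,2);print(n,p.round(1).tolist())
    P=im.copy()[:,:,::-1]
    P=cv2.resize(P[60:310,80:270] if n=="top" else P[60:260,290:480],None,fx=3,fy=3,interpolation=cv2.INTER_CUBIC).copy()
    o=np.array([80,60]) if n=="top" else np.array([290,60])
    for q in p: cv2.circle(P,tuple(int(v) for v in ((q-o)*3).round()),3,(255,255,0),-1)
    cv2.imwrite(f"pics/hd_{n}.png",P[-600:])
a=np.pi/3
inc(hd(2.)+[0,0,.06],Rdown(-80.3),ctrl.get_state())
E
```

```text
H [0.5333 0.2518 0.055 ] handle2.0 [0.5146 0.361  0.2682] 60 [0.5517 0.1437 0.2688]
top [[0.5118 0.36   0.268 ]
 [0.5721 0.3693 0.268 ]
 [0.4515 0.3501 0.268 ]]
scene [[0.5198 0.3627 0.268 ]
 [0.4585 0.3526 0.268 ]
 [0.5778 0.3723 0.268 ]]
top [[126.2, 211.4], [123.8, 189.4], [128.6, 234.0], [178.8, 173.2], [191.4, 268.3]]
scene [[419.5, 108.7], [436.9, 123.9], [402.8, 94.3], [405.9, 218.0], [337.1, 145.5]]
t16.75 pos [0.5507 0.1326 0.2189] F [-0.1  0.1 -1.4] op 1.001 | rv [-0.     0.004  0.001] dp cm [  0.26 -23.13 -10.93] dist 25.6 ang 0.2
```

View pics/hd_top.png

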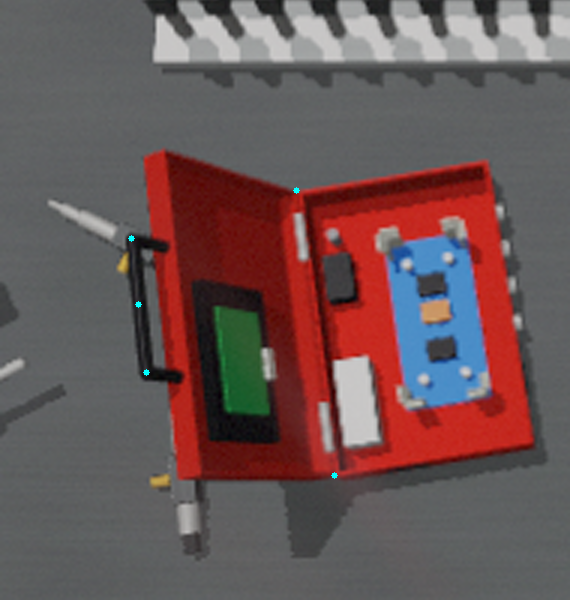

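View pics/hd_scene.png

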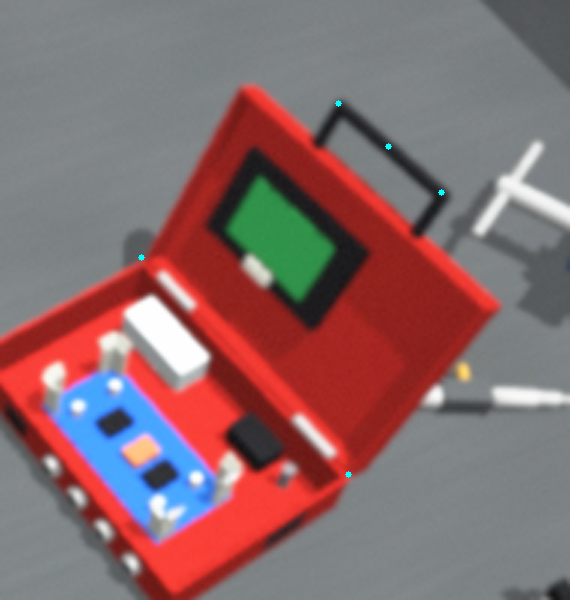

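The projected bar ends match the picture in both views, so the handle is at (0.515, 0.361, 0.268). I'll go above it.

servo_tool(increments="0 0 0 0 0 -3 8.5;0 0 0 0 -0.5 -7 8.5;0 0 0 0 -2.5 -10 8.5;0 0 0 0.1 -6 -10.9 7;0 0 0 0.1 -10 -10.9 5.5;0 0 0 0.2 -14 -10.9 5;0 0 0 0.2 -18 -10.9 5;0 0 0 0.25 -21.5 -10.9 5;0 0 0 0.25 -23 -10.9 5;0 0 0 0.25 -23.1 -10.9 5")

```text
time: 17.58
eef_pos: [0.5135, 0.3632, 0.3259]
tcp_rot: [0.996, 0.087, -0.003, 0.001]
contact_force: [0.8, -0.5, -0.6]
opening: 0.585
```

servo_tool(increments="0 0 0 0 0 0 5;0 0 0 0 0 0 5")

```text
time: 17.75
eef_pos: [0.5152, 0.3596, 0.3276]
tcp_rot: [0.996, 0.084, -0.002, 0.001]
contact_force: [-0.0, -0.0, -0.0]
opening: 0.587
```

```bash
python3 - <<'E'
from snap import *
s=snap("wrist","17");print(s["dq"].round(3))
inc([.5146,.361,.263],Rdown(-80.3),ctrl.get_state())
im,d,K,D,T=load("wrist","17")
tx=np.array([-.1685,.9857,0]);h=np.array([.5146,.361,.268]);b=.06*np.array([.9857,.1685,0])
print(cv2.projectPoints(np.array([h-b,h,h+b]),cv2.Rodrigues(T[:3,:3])[0],T[:3,3],K,D)[0].reshape(-1,2).round(1).tolist())
E
```

```text
[-0.018 -0.014 -0.004  0.003  0.001  0.002]
t17.80 pos [0.5155 0.3593 0.3281] F [-0.3 -0.7 -1.4] op 0.587 | rv [ 0.001  0.003 -0.001] dp cm [-0.04 -0.19  6.51] dist 6.5 ang 0.2
[[274.9, 315.9], [274.8, 233.4], [274.7, 134.8]]
```

View pics/wrist17.png

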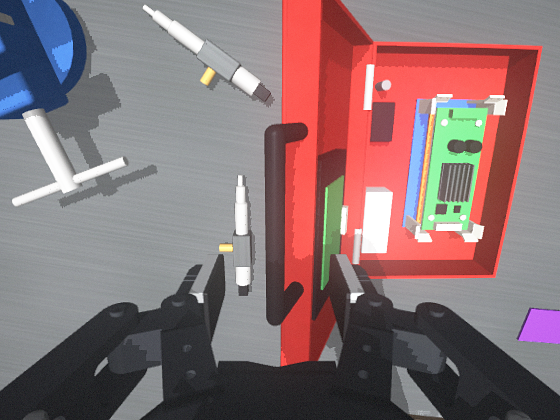

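The bar runs along column 275, rows 125–322, between the fingers (inner edges at 222 and 335) as predicted. I'll descend and close.

servo_tool(increments="0 0 0 0 -0.17 1.5 5;0 0 0 0 -0.17 3.5 5;0 0 0 0 -0.17 5.2 5;0 0 0 0 -0.17 6.1 5;0 0 0 0 -0.17 6.5 5;0 0 0 0 -0.17 6.5 5;0 0 0 0 -0.17 6.5 5;0 0 0 0 -0.17 6.5 5")

```text
time: 18.47
eef_pos: [0.5155, 0.3624, 0.2657]
tcp_rot: [0.996, 0.085, 0.0, -0.0]
contact_force: [0.1, -0.7, 0.2]
opening: 0.585
```

```bash
python3 - <<'E'
from snap import *
s=snap("wrist","18");print(s["dq"].round(3))
inc([.5146,.361,.263],Rdown(-80.3),ctrl.get_state())
E
```

```text
[ 0.005 -0.002 -0.004 -0.    -0.001  0.001]
t18.52 pos [0.5154 0.3625 0.2657] F [-0.2 -0.4  0.6] op 0.589 | rv [-0.001 -0.001  0.   ] dp cm [-0.1   0.14  0.27] dist 0.3 ang 0.1
```

View pics/wrist18.png

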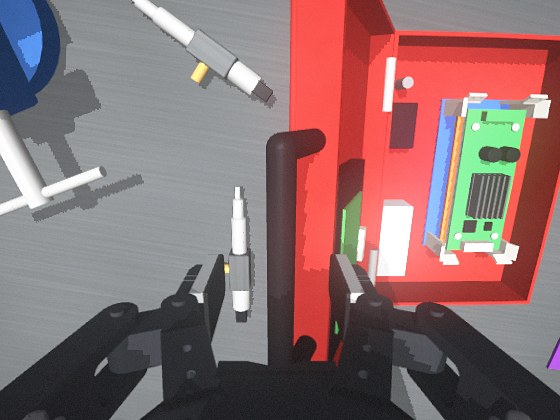

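The bar is centred at column 281 between the fingers, whose mid is about 279. I'll adjust slightly and close.

servo_tool(increments="0 0 0 0 0.12 0.25 5;0 0 0 0 0.12 0.25 4;0 0 0 0 0.12 0.25 2.5;0 0 0 0 0.12 0.25 1;0 0 0 0 0.12 0.25 0.4;0 0 0 0 0.12 0.25 0.4;0 0 0 0 0.12 0.25 0.4;0 0 0 0 0.12 0.25 0.4;0 0 0 0 0.12 0.25 0.4;0 0 0 0 0.12 0.25 0.4", grip_force=40)

```text
time: 19.35
eef_pos: [0.515, 0.3607, 0.2617]
tcp_rot: [0.996, 0.085, -0.001, 0.001]
contact_force: [-0.3, -5.6, 2.8]
opening: 0.125
```

```bash
python3 - <<'E'
from snap import *
s=snap("wrist","19");print(s["dq"].round(3))
inc([.5146,.361,.263],Rdown(-80.3),ctrl.get_state())
E
```

```text
[ 0.001  0.001  0.001  0.002  0.001 -0.001]
t19.40 pos [0.515  0.3607 0.2617] F [-0.7 -5.5  2.3] op 0.125 | rv [0.001 0.002 0.   ] dp cm [-0.04 -0.04 -0.13] dist 0.1 ang 0.1
```

View pics/wrist19.png

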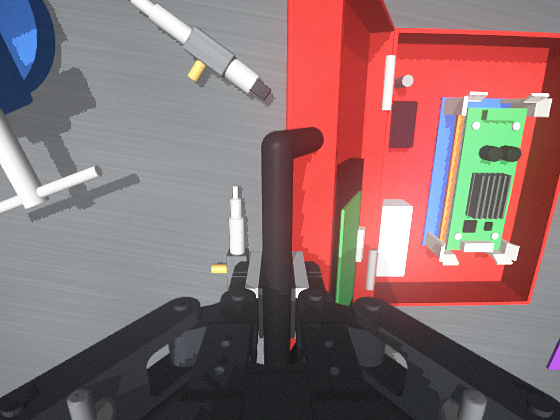

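Gripped: the opening is 0.125, about 11 mm. Next I'll compute the arc.

```bash
python3 - <<'E'
import numpy as np
L=lambda a:24*np.cos(a)-1.2*np.sin(a)
V=lambda a:24*np.sin(a)+1.2*np.cos(a)
def seg(a0,aa):
    for a in aa: print(round(float(np.degrees(a)),1),"dy",round(L(a)-L(a0),2),"dz",round(-(V(a)-V(a0)),2))
aa=np.radians(np.array([114.6,113,111,108.5,106,103.5,101,98.5,96,93.5,91]));seg(2.0,aa[1:]);print()
seg(np.radians(91),np.radians([88.5,86,83.5,81,78.5,76,73.5,71,69,67.5]));print();seg(np.radians(67.5),np.radians([66,64.5,63,62,61,60]))
E
```

```text
113.0 dy 0.6 dz -0.3
111.0 dy 1.36 dz -0.65
108.5 dy 2.33 dz -1.06
106.0 dy 3.31 dz -1.42
103.5 dy 4.31 dz -1.73
101.0 dy 5.32 dz -2.01
98.5 dy 6.34 dz -2.24
96.0 dy 7.38 dz -2.42
93.5 dy 8.42 dz -2.56
91.0 dy 9.46 dz -2.65

88.5 dy 1.05 dz -0.05
86.0 dy 2.1 dz -0.05
83.5 dy 3.14 dz -0.01
81.0 dy 4.19 dz 0.08
78.5 dy 5.23 dz 0.22
76.0 dy 6.26 dz 0.4
73.5 dy 7.28 dz 0.62
71.0 dy 8.3 dz 0.89
69.0 dy 9.1 dz 1.14
67.5 dy 9.69 dz 1.34

66.0 dy 0.59 dz 0.22
64.5 dy 1.17 dz 0.45
63.0 dy 1.75 dz 0.7
62.0 dy 2.13 dz 0.88
61.0 dy 2.51 dz 1.06
60.0 dy 2.89 dz 1.25
```

servo_tool(increments="0 0 0 0 0.6 -0.3 0.4;0 0 0 0 1.36 -0.65 0.4;0 0 0 0 2.33 -1.06 0.4;0 0 0 0 3.31 -1.42 0.4;0 0 0 0 3.31 -1.42 0.4")

```text
time: 19.82
eef_pos: [0.5207, 0.3272, 0.2769]
tcp_rot: [0.996, 0.084, -0.001, -0.0]
contact_force: [-1.5, 1.7, 1.5]
opening: 0.122
```

```bash
cat > lidst.py <<'E'
from snap import *
H=np.array([.5333,.2518,.055]);tx=np.array([-.1685,.9857,0])
def lidst():
    s=ctrl.get_state();R0=Ro.from_quat(s["tcp_rot"])
    g=s["eef_pos"]-.005*R0.as_matrix()[:,2]  # bar
    v=g-H;l=-v@tx;h=v[2];r=np.hypot(l,h);a=np.arctan2(h,l)-np.arctan2(.012,.24)
    print("t%.2f"%s["time"],"pos",s["eef_pos"].round(4),"r",round(r,4),"angle",round(np.degrees(a),2),"F",s["contact_force"].round(1),"M",s["wrist_torque"].round(2),"op",round(float(s["opening"]),3))
    inc(s["eef_pos"],Rdown(-80.3),s)
if __name__=="__main__": lidst()
E
python3 lidst.py
```

```text
t19.82 pos [0.5207 0.3272 0.2769] r 0.2394 angle 105.75 F [-1.5  1.7  1.5] M [0.42 0.23 0.05] op 0.122
t19.82 pos [0.5207 0.3272 0.2769] F [-1.5  1.7  1.5] op 0.122 | rv [-0.     0.002 -0.001] dp cm [0. 0. 0.] dist 0.0 ang 0.1
```

The lid follows: radius 0.239 and about 106°, with small forces.

servo_tool(increments="0 0 0 0 1 -0.31 0.4;0 0 0 0 2.01 -0.59 0.4;0 0 0 0 3.03 -0.82 0.4;0 0 0 0 4.07 -1 0.4;0 0 0 0 5.11 -1.14 0.4;0 0 0 0 6.15 -1.23 0.4;0 0 0 0 7.2 -1.28 0.4;0 0 0 0 8.25 -1.28 0.4;0 0 0 0 9.29 -1.24 0.4;0 0 0 0 9.29 -1.24 0.4")

```text
time: 20.65
eef_pos: [0.5366, 0.2343, 0.2881]
tcp_rot: [0.996, 0.084, -0.001, 0.001]
contact_force: [-3.7, 0.4, 4.7]
opening: 0.122
```

```bash
python3 - <<'E'
from lidst import *
s=snap("wrist","20");lidst()
E
```

```text
t20.70 pos [0.5364 0.2349 0.2881] r 0.2387 angle 83.01 F [-4.1  0.2  5. ] M [ 0.21  0.55 -0.06] op 0.123
t20.70 pos [0.5364 0.2349 0.2881] F [-4.1  0.2  5. ] op 0.123 | rv [ 0.002  0.003 -0.001] dp cm [0. 0. 0.] dist 0.0 ang 0.2
```

View pics/wrist20.png

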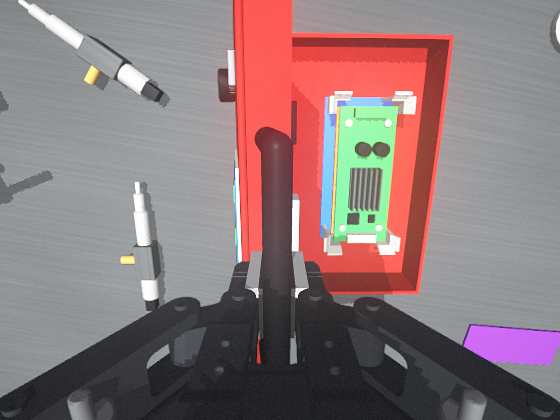

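The lid is near 83°, the bar is firmly held and the stack is undisturbed. The force of about 5 N suggests I'm about 1.5 mm low on the radius, so I'll raise slightly and continue.

servo_tool(increments="0 0 0 -0.05 1.05 -0.03 0.4;0 0 0 -0.1 2.09 0.08 0.4;0 0 0 -0.1 3.12 0.26 0.4;0 0 0 -0.1 4.14 0.48 0.4;0 0 0 -0.1 5.16 0.75 0.4;0 0 0 -0.1 5.96 1 0.4;0 0 0 -0.1 6.55 1.2 0.4;0 0 0 -0.1 7.14 1.42 0.4;0 0 0 -0.1 7.14 1.42 0.4;0 0 0 -0.1 7.14 1.42 0.4")

```text
time: 21.53
eef_pos: [0.5481, 0.1655, 0.2739]
tcp_rot: [0.996, 0.084, -0.0, 0.0]
contact_force: [5.3, 1.5, -0.3]
opening: 0.124
```

```bash
python3 - <<'E'
from lidst import *
s=snap("wrist","21");lidst()
E
```

```text
t21.58 pos [0.5481 0.1656 0.274 ] r 0.2405 angle 65.81 F [ 4.7  1.3 -0.6] M [ 0.47 -0.74 -0.05] op 0.124
t21.58 pos [0.5481 0.1656 0.274 ] F [ 4.7  1.3 -0.6] op 0.124 | rv [ 0.  0. -0.] dp cm [0. 0. 0.] dist 0.0 ang 0.0
```

View pics/wrist21.png

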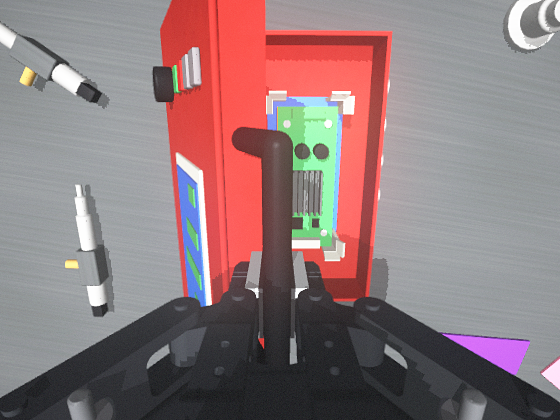

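The lid is at about 66° with the radius correct. I'll make the last 6° and settle.

servo_tool(increments="0 0 0 0.03 0.6 0.24 0.4;0 0 0 0.05 1.15 0.48 0.4;0 0 0 0.05 1.6 0.7 0.4;0 0 0 0.05 2 0.88 0.4;0 0 0 0.05 2.2 0.98 0.4;0 0 0 0.05 2.2 0.98 0.4;0 0 0 0.05 2.2 0.98 0.4;0 0 0 0.05 2.2 0.98 0.4;0 0 0 0.05 2.2 0.98 0.4;0 0 0 0.05 2.2 0.98 0.4")

```text
time: 22.42
eef_pos: [0.5516, 0.1449, 0.2646]
tcp_rot: [0.996, 0.085, -0.001, 0.0]
contact_force: [2.3, -1.3, 2.9]
opening: 0.122
```

```bash
python3 - <<'E'
from lidst import *
s=snap("wrist","22");snap("scene","22");snap("top","22");lidst();print(s["dq"].round(3))
im=cv2.imread("pics/scene22.png");cv2.imwrite("pics/s22z.png",cv2.resize(im[80:270,270:470],None,fx=3,fy=3,interpolation=cv2.INTER_CUBIC))
E
```

```text
t22.57 pos [0.5516 0.1449 0.2646] r 0.2405 angle 60.32 F [ 2.1 -0.9  4.7] M [ 0.02 -0.42  0.  ] op 0.125
t22.57 pos [0.5516 0.1449 0.2646] F [ 2.1 -0.9  4.7] op 0.125 | rv [0.    0.001 0.001] dp cm [0. 0. 0.] dist 0.0 ang 0.1
[-0.001  0.001  0.    -0.     0.001  0.001]
```

View pics/wrist22.png

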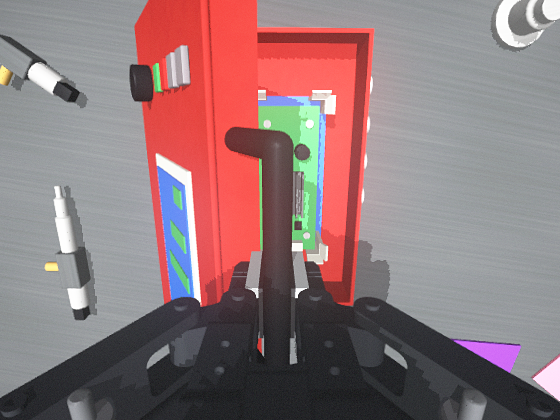

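View pics/s22z.png

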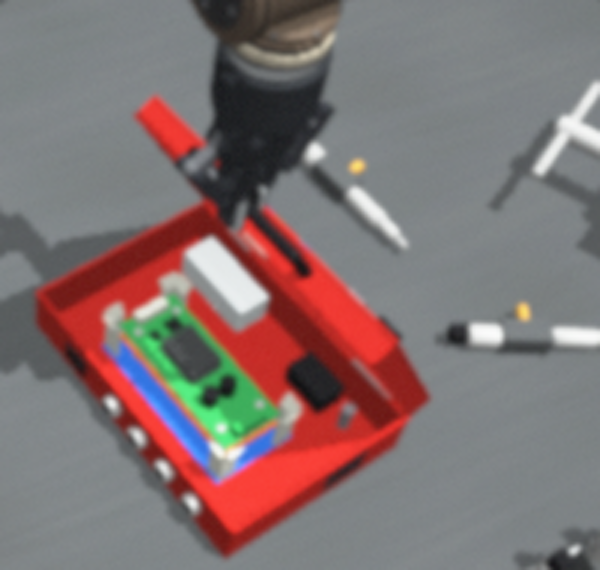

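The lid is held at about 60°. The scene view shows the board on the orange sheet inside the guides. As an independent check I'll get the lid angle from depth and the board position again.

```bash
python3 - <<'E'
from lidst import *
im,d,K,D,T=load("wrist","22")
vs,us=np.mgrid[100:150,160:200];vs=vs.ravel();us=us.ravel();P=deproj(np.c_[us,vs],d[vs,us],K,D,T)
c=P.mean(0);n=np.linalg.svd(P-c)[2][2];res=np.abs((P-c)@n);ok=res<.003
c=P[ok].mean(0);n=np.linalg.svd(P[ok]-c)[2][2];n*=np.sign(n[2])
print("outer face normal",n.round(3),"lid angle",np.degrees(np.arctan2(n@tx,n[2])).round(1),"rms",((P[ok]-c)@n).std().round(4),ok.mean())
im,d,K,D,T=load("scene","22")
hsv=cv2.cvtColor(im,cv2.COLOR_RGB2HSV);mk=cv2.inRange(hsv,np.array((45,80,40)),np.array((85,255,255)))
mk=cv2.morphologyEx(mk,cv2.MORPH_CLOSE,np.ones((5,5)));print(rect(mk,K,D,T,.045)[:2])
a=load("scene","0")[0];b=load("scene","22")[0]
for nm,(x0,y0,x1,y1) in {"couplings":(205,290,312,340),"dish":(90,255,132,295),"screwdr":(108,300,168,362)}.items():
    print(nm,"mean diff",np.abs(a[y0:y1,x0:x1].astype(int)-b[y0:y1,x0:x1]).mean().round(2))
E
```

```text
outer face normal [-0.142  0.859  0.493] lid angle 60.5 rms 0.0002 0.9955
[(1017.5, array([335.5, 202.8]), array([555.9, 131.8]), array([158.9,  63.1]), 9.6), (497.5, array([217.7,   4.1]), array([-457.5,  141.3]), array([278.4, 114.4]), 63.8)]
couplings mean diff 0.8
dish mean diff 0.72
screwdr mean diff 0.84
```

The depth fit gives a lid angle of 60.5°, the board has not moved, and the bystanders are unchanged. I'll hand in.

```bash
python3 -c "
from plant import ctrl
print(ctrl.sign_off())"
```

```text
the job is handed in; nothing more can be done
None
```

The stack is rebuilt in the tester and the gripper is holding the lid at 60 degrees. I handed the job in at about 22.6 s of the 72 s; the hand-in reports no verdict.

- **Sheet:** I lowered it onto the spacers between the guides and released it. Its centre measured about 2 mm from the nest centre.
- **Board:** I set it on the sheet, components up, and released it. The wrist camera put it about 1 mm from the nest centre and 0.1° from its long direction. The scene camera, taken again with the lid at 60°, still read it in the same place.
- **Lid:** It swung over without falling. The angle is 60.3° from the arm's position and 60.5° from a depth fit of the lid's face. The arm was still, gripping the bar, with about 5 N on the tool.
- **Bystanders:** The couplings, dish and screwdriver look unchanged between the first and last scene pictures. I did not measure the injectors; the arm never went near them.

**Disagreement:** The scene camera reads about 4 mm farther in x than the top and wrist cameras. The offset was the same for the sheet, board and nest. I used the wrist camera's values.

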